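# Set the carousel collar's screw on the drive shaft's flat

### The arm

A 7-joint arm with a two-finger parallel gripper is mounted at the origin on the work surface. World frame = base frame: x ahead of the robot, y to its left, z up, the work surface at z = 0. Lengths are in mm, angles in degrees, forces in N, time in s.
With the tool pointing down it reaches from about 425 to 1025 mm from the base axis. Payload 9.4 kg.
Tool frame: the origin (TCP) lies between the finger pads; the fingertips stand 8 mm ahead of it and the grasp point (between the pads) lies 11 mm behind it; y points along the fingers, z is the direction in which the jaws open and shut, and the axes are right-handed (so a half turn about y gives the same grasp; the last joint's range is limited). The gripper opens to 93 mm and grips with 3 to 60 N. Pads are 15 mm wide; open, the fingers measure 128 mm over their backs; the gripper's body (75 mm by 188 mm) begins 65 mm behind the grasp point.
Start: joints at [61.496, 34.337, -0.143, 91.639, 0.103, 54.024, -4.572], TCP at [296.145, -661.757, 198.418] pointing down, gripper open.
Joint ranges: [-147.43, 147.43], [-19.82, 112.94], [-74.19, 73.91], [6.32, 146.72], [-59.91, 239.91], [6.04, 106.73], [-150.56, 150.56]. Speed limits (degrees/s): [127.2, 127.2, 172.46, 172.46, 180, 180, 180].

### API

Orientations are given as [roll, pitch, yaw] about the fixed x, y, z axes, in that order (R = Rz(yaw) Ry(pitch) Rx(roll)).
In Python, from station import monitor, viewer, robot gives the robot as it stands.
- The arm moves only by the tool jog_arm, never from a script. Its argument "moves" is a list of rows, each a list of 4 numbers: the shift along the tool's x, y, z in mm, then the turn about the tool's y in degrees. A call has 1 to 20 rows; each row is the pose to reach, as a shift and turn from the pose commanded when the call began, along the tool's axes at that moment; what a row does not reach only later rows make up. A row lasts 1/12 s, in which the tool goes at most 41.7 mm and 7.16 degrees, less where a joint would pass 70% of its speed; a pose out of reach is approached as far as the arm can. A call with a gripper value outside its range is refused whole. "fingers" is the gripper command: -1 is shut, 1 is fully open, values between are in proportion, set as the call begins (left out, the last holds). The fingers move at their own pace and stop on an object; "force" is the grip in N (left out, the last holds). Time passes only in rows, so rows that repeat a pose let the fingers close. It gives the time, the measured TCP pose, the force and the opening at its end, in the units of the state.
- monitor.get_state(): the state, without advancing time (a new reading comes with each control period).
- viewer.grab_frame(name): name is "scene" or "side" or "wrist"; returns a dict with "frame" (400x640x3 uint8, red, green, blue), "fx", "fy", "cx", "cy" (pixels), "xyz" and "attitude" of the camera in the world; the wrist camera has in their place "T_tool_cam" (4x4, takes a point from camera to tool coordinates, whose origin is the TCP and whose axes are the tool frame's). Camera axes: x right, y down, z forward; pixel columns grow to the right and rows downward; lengths in mm; the calibration is good to about 2 mm. The wrist camera is an equidistant fisheye: a pixel r from the principal point sees the ray r / f radians off the axis. A picture is of the moment at which its call begins: read the wrist's pose just before it. There is no depth.
- robot.finish_job(): hands the job in, once; it reports no verdict.
The state is a dict: "time": time; "q": joint angles; "qvel": joint speeds; "joint_efforts": joint torques, N m; "ee_pos": TCP position; "tcp_rot": TCP orientation; "wrist_force": force on the tool from outside, world axes, zero at the start; "wrist_torque": the same for the moment, N m; "grip_width": finger opening in mm.
Only numpy, scipy, OpenCV 4.12 (cv2) and the standard library are available. Lean on these libraries where they do the work, as an engineer would, in place of code of your own. Each camera call takes 0.05 s, during which the arm holds its last target.

### The job

At the microscope stand, pinch the upright drive shaft across its flat and turn it with the fingers until the flat faces the black pointer on the housing. Then pick up the collar that has the thumb screw, lower it over the shaft with the screw over the flat, and finish while still holding it there: level, clear of the housing, the shaft's end showing above it, and the tip of the screw pressed lightly against the flat, which still faces the pointer. Leave everything else where it is.

Things in the scene. Friction and masses are not known exactly. Their poses are not given: they have to be found in the camera images.
- drive: Fixed white housing of the sample carousel's drive, 150 x 150 mm, 60 mm high; origin at the centre of its underside on the table, z up. The shaft stands upright on the origin's vertical axis. A black pointer on the top face lies from the shaft towards the housing's own -x side.
- shaft (a joint): Angle (rad) of the upright steel shaft, 24 mm in diameter, rising 70 mm above the housing. 0: its flat faces the pointer (housing's -x); grows counter-clockwise seen from above. It turns freely against a small friction (0.04 N m) and stays where it is left. Across the flat and the round back it measures 18 mm, elsewhere up to 24 mm.
- flat (a point): Middle of the shaft's one flat face, 6 mm from the shaft's axis and 35 mm above the housing's top. It turns with the shaft; the face looks along this frame's -x, z up. The flat is 21 mm wide and runs the whole 70 mm of the shaft.
- shaft_top (a point): Centre of the shaft's top end, 130 mm above the table, edge chamfered 1.5 mm; this frame has the housing's directions and does not turn.
- collar: Loose aluminium shaft collar, about 160 g, upright on the table: outside diameter 50 mm, bore 29 mm, 30 mm high, with two parallel gripping flats on its own +y and -y sides, 53 mm over them and 24 mm long. Origin at the centre of its underside, z up. A brass thumb screw goes through its wall along its own -x, 15 mm above the underside.
- screw_head (a point): Outer end of the collar's thumb screw, 50 mm from the collar's axis along its -x, 15 mm above its underside; the knob is 18 mm in diameter and 16 mm long. The screw's 6 mm tip reaches into the bore to 7.5 mm from the axis, so it passes the shaft only over the flat, with 1.5 mm of play to it when the collar is centred.
- spacer: Loose plain aluminium spacer like the collar (50 mm, 30 mm high) but with no screw; leave alone. Origin at the centre of its underside.
- jar: Small amber jar, 48 mm in diameter, 50 mm high, standing near the collar; leave alone. Origin at the centre of its underside.
- dish: Closed clear culture dish, 92 mm in diameter, 17 mm high; leave alone. Origin under its centre.
- rack: Yellow tube rack 90 x 200 mm with orange-capped tubes, 82 mm high; leave alone. Origin under its centre.
- slidebox: Grey slide box 100 x 180 x 32 mm; leave alone. Origin under its centre.
- reagent: Amber bottle 60 mm in diameter, 130 mm high; leave alone. Origin under its centre.
Not all that is in view belongs to the job. What is shaped like the collar but green or pink is not meant.

How it is judged:
By the outcome, as a careful person would: the job done as asked, in the order asked, and still so for the second after the job is handed in, while the arm keeps its last pose, push and grip.
It also fails if it takes over 67 s, if anything falls off the work surface, if the arm or the gripper's body presses on something with over 40 N, if the wrist force passes 120 N, or if a joint passes its speed limit or range.

## Working session

There is one attempt and no reset: what is moved stays moved. The work goes in short steps, Python scripts to look and compute and a tool call to move; the robot and the scene stay as the last step left them, time stands still between calls to the robot, and variables do not carry over. Pictures are saved under pics/ and viewed, and the job is handed in when it is done.

Besides the shell and the picture viewer there is one more tool, called after "Emit:" by a JSON object that holds its "method" and its "body". jog_arm: Moves the arm, as the interface text tells. Its arguments: {"type":"object","properties":{"moves":{"type":"array"},"fingers":{"type":"number"},"force":{"type":"number"}},"required":["moves"]}

```bash
ls; mkdir -p pics
python3 - <<'E'
from station import monitor, viewer, robot
import cv2
s=monitor.get_state(); print(s)
for n in ("scene","side","wrist"):
    f=viewer.grab_frame(n); cv2.imwrite(f"pics/{n}0.png",f["frame"][:,:,::-1]); print(n,{k:v for k,v in f.items() if k!="frame"})
E
```

```text
pics
{'time': 0.0, 'q': array([61.49523569, 34.38401526, -0.14643132, 91.67935933,  0.10343682,
       54.02458181, -4.57097394]), 'qvel': array([ 0.06010671,  0.02858062, -0.02314688, -0.07003737, -0.03027253,
        0.03624581,  0.05550199]), 'joint_efforts': array([ 4.51470642e-04, -7.65073371e+01,  1.49781078e+00, -2.52355796e+01,
       -5.23566327e-02,  1.67551660e-02,  1.42862800e-04]), 'ee_pos': array([ 295.93586727, -661.29183696,  197.57593964]), 'tcp_rot': array([-9.00874731e+01, -7.91613093e-03, -1.55884468e+02]), 'wrist_force': array([ 0.60894258,  0.1746447 , -0.23886659]), 'wrist_torque': array([ 0.03367867, -0.03203829, -0.01574398]), 'grip_width': 93.09307658830592}
scene {'fx': 366.2475041574388, 'fy': 366.2475041574388, 'cx': 315.95159647907707, 'cy': 199.04943089955856, 'xyz': array([ 977.12513366, -135.02305788,  903.03616307]), 'attitude': array([-151.91574595,    0.48659645,   72.89605583])}
side {'fx': 436.4261975274278, 'fy': 436.4261975274278, 'cx': 307.9167294157601, 'cy': 194.46790665324662, 'xyz': array([ 210.66645463,  636.92580037, 1019.70334558]), 'attitude': array([-141.10933536,   -0.87907394, -150.74031799])}
wrist {'fx': 309.70691628693146, 'fy': 309.70691628693146, 'cx': 323.0492921155734, 'cy': 201.87266506439005, 'T_tool_cam': array([[ 1.75066601e-03,  9.69201324e-01,  2.46263537e-01,
        -6.73330506e+01],
       [ 2.52634691e-05, -2.46263957e-01,  9.69202798e-01,
        -1.86017787e+02],
       [ 9.99998467e-01, -1.69052892e-03, -4.55611327e-04,
        -5.57125104e-01],
       [ 0.00000000e+00,  0.00000000e+00,  0.00000000e+00,
         1.00000000e+00]])}
```

View pics/scene0.png

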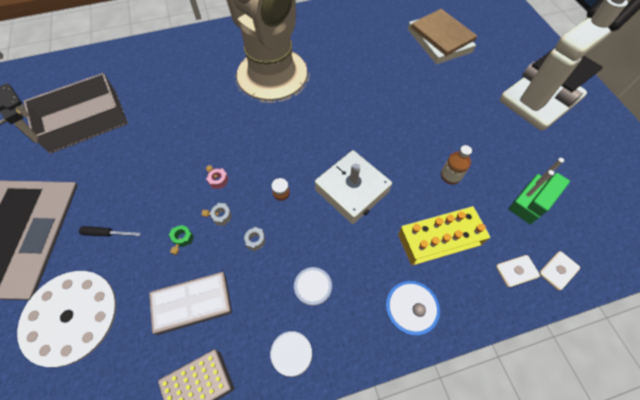

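View pics/side0.png

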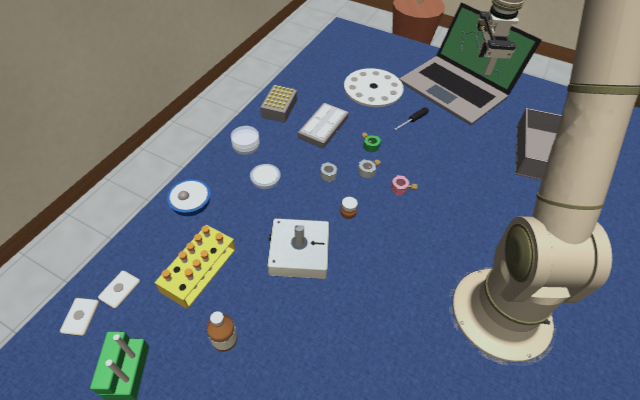

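View pics/wrist0.png

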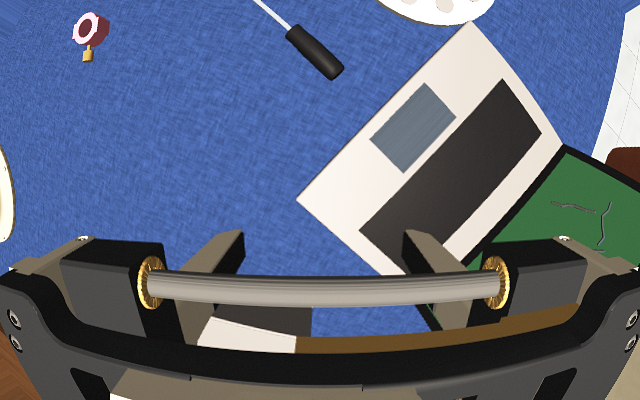

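The scene view shows the housing at about (353,185), its shaft top at (356,168) and the pointer at (342,170). The silver collar with the brass screw is at (220,212), the spacer at (254,238) and the jar at (280,188). I'll zoom in next.

Run:
```python
import cv2, numpy as np
a=cv2.imread("pics/scene0.png"); b=cv2.imread("pics/side0.png")
z=lambda im,x,y,w,h,s: cv2.resize(im[y:y+h,x:x+w],None,fx=s,fy=s,interpolation=cv2.INTER_CUBIC)
r1=np.hstack([z(a,305,140,100,75,4),z(a,190,160,100,75,4)[:, :400]])
r2=np.hstack([z(b,255,210,100,75,4),z(b,310,150,100,75,4)])
cv2.imwrite("pics/zoom0.png",np.vstack([r1,r2]))
```

```text
(no output)
```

View pics/zoom0.png

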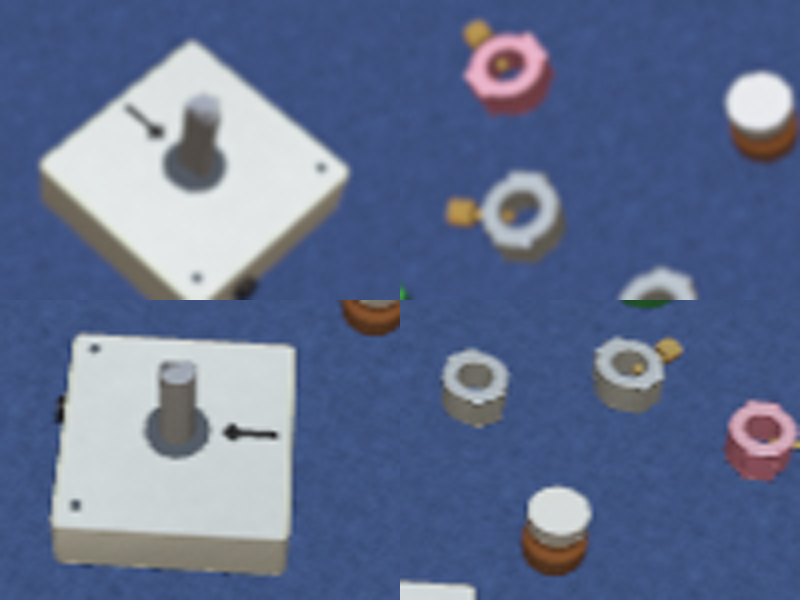

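```bash
cat > h.py <<'E'
import numpy as np, cv2
from scipy.spatial.transform import Rotation as R
from station import monitor, viewer, robot
def rpy(a): return R.from_euler('xyz',a,degrees=True).as_matrix()
def onplane(f,uv,z):
    M=rpy(f['attitude']); d=M@np.array([(uv[0]-f['cx'])/f['fx'],(uv[1]-f['cy'])/f['fy'],1]); o=f['xyz']
    return o+d*(z-o[2])/d[2]
def wray(f,s,uv):
    T=f['T_tool_cam']; p=np.array([uv[0]-f['cx'],uv[1]-f['cy']])/f['fx']; th=np.hypot(*p)
    d=np.r_[p/th*np.sin(th),np.cos(th)] if th>0 else np.array([0,0,1.])
    Rt=rpy(s['tcp_rot']); return Rt@T[:3,3]+s['ee_pos'], Rt@T[:3,:3]@d
def wplane(f,s,uv,z):
    o,d=wray(f,s,uv); return o+d*(z-o[2])/d[2]
def wproj(f,s,P):
    T=f['T_tool_cam']; Rt=rpy(s['tcp_rot']); t=Rt.T@(np.asarray(P)-s['ee_pos']); c=T[:3,:3].T@(t-T[:3,3])
    th=np.arctan2(np.hypot(c[0],c[1]),c[2]); n=c[:2]/np.hypot(c[0],c[1]); return n*th*f['fx']+[f['cx'],f['cy']]
E
python3 - <<'E'
from h import *
f=viewer.grab_frame("scene"); g=viewer.grab_frame("side")
p=lambda n,F,uv,z: print(n,onplane(F,uv,z).round(1))
for uv in [(353,150),(392,182.5),(315,181)]: p('sc corner',f,uv,60)
for uv in [(274.5,218.75),(329,221.75),(326.75,270),(268,266.75)]: p('sd corner',g,uv,60)
p('sc shafttop',f,(305+203/4,140+104/4),130); p('sd shafttop',g,(255+178/4,210+72/4),130)
p('sc ptr tail',f,(305+126/4,140+105/4),60);p('sc ptr tip',f,(305+162/4,140+134/4),60)
p('sd ptr tail',g,(255+278/4,210+135/4),60);p('sd ptr tip',g,(255+224/4,210+132/4),60)
p('sc collar top',f,(190+522/4,160+207/4),30);p('sd collar top',g,(310+228/4,150+63/4),30)
p('sc knob',f,(190+460/4,160+212/4),15);p('sd knob',g,(310+270/4,150+51/4),15)
p('sc jar top',f,(190+360/4,160+102/4),50);p('sd jar top',g,(310+158/4,150+217/4),50)
p('sc pink',f,(190+509/4,160+63/4),30)
p('sc spacer',f,(254,236),30)
p('sd spacer',g,(310+76/4,150+77/4),30)
E
```

```text
sc corner [426.9 135.6  60. ]
sc corner [557.8 198.8  60. ]
sc corner [491.9   4.1  60. ]
sd corner [613.2  72.9  60. ]
sd corner [480.9   8.3  60. ]
sd corner [418.1 141.   60. ]
sd corner [549.3 205.5  60. ]
sc shafttop [520.9 103.1 130. ]
sd shafttop [515.6 107.1 130. ]
sc ptr tail [464.5  74.1  60. ]
sc ptr tip [494.   89.9  60. ]
sd ptr tail [458.8  76.   60. ]
sd ptr tip [490.3  91.4  60. ]
sc collar top [569.8  -4.8  30. ]
sd collar top [ 485.3 -257.5   30. ]
sc knob [553.9 -43.6  15. ]
sd knob [ 466.1 -299.4   15. ]
sc jar top [471.4 -88.4  50. ]
sd jar top [461.6 -80.4  50. ]
sc pink [460.2  20.1  30. ]
sc spacer [ 585.  -188.6   30. ]
sd spacer [ 580.2 -185.7   30. ]
```

Run:
```python
from h import *
f=viewer.grab_frame("scene"); g=viewer.grab_frame("side")
p=lambda n,F,uv,z: print(n,onplane(F,uv,z).round(1))
p('sc collar top',f,(190+122/4,160+207/4),30)
p('sc knob',f,(190+60/4,160+212/4),15)
p('sc pink',f,(190+109/4,160+63/4),30)
p('sc pinkknob',f,(190+78/4,160+34/4),15)
# current tool axes
print(rpy(monitor.get_state()['tcp_rot']).round(3))
```

```text
sc collar top [ 490.5 -258.6   30. ]
sc knob [ 473.4 -301.5   15. ]
sc pink [ 376.3 -247.5   30. ]
sc pinkknob [ 334.9 -266.6   15. ]
[[-0.913 -0.     0.408]
 [-0.408  0.    -0.913]
 [ 0.    -1.    -0.   ]]
```

Emit:
{"method": "jog_arm", "body": {"moves": [[-130,0,-152,0],[-130,0,-152,0],[-130,0,-152,0],[-130,0,-152,0],[-130,0,-152,0],[-260,0,-305,0],[-260,0,-305,0],[-260,0,-305,0],[-260,0,-305,0],[-260,0,-305,0]], "fingers": 1, "force": 15}}

```text
time: 1.18
ee_pos: [409.4, -274.3, 198.7]
tcp_rot: [-90.0, 0.0, -155.8]
wrist_force: [1.3, 0.3, -0.4]
grip_width: 93.0
```

Run:
```python
from h import *
s=monitor.get_state(); print(s['q'].round(1),s['ee_pos'],s['tcp_rot'])
```

```text
[ 29.4  18.5  -2.8 121.4   1.3  40.1 -40.1] [ 409.36433034 -274.32252568  198.67635458] [-9.00002300e+01  3.26622406e-02 -1.55816710e+02]
```

Run:
```python
from h import *
s=monitor.get_state(); f=viewer.grab_frame("wrist"); cv2.imwrite("pics/w1.png",f["frame"][:,:,::-1])
print(wproj(f,s,[488,-258,30]),wproj(f,s,[376,-247,30]))
```

```text
[338.83666534 115.26285081] [291.03900784 199.10113101]
```

View pics/w1.png

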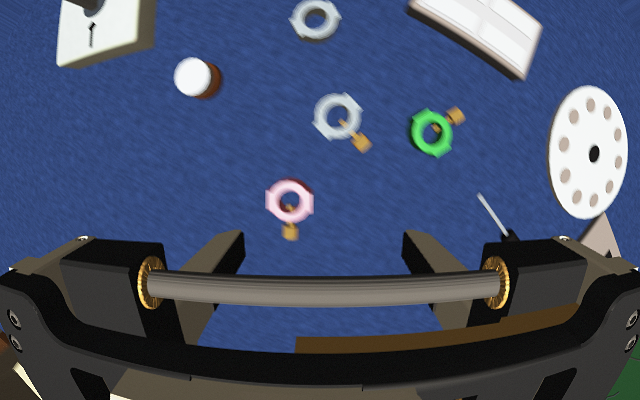

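Emit:
{"method": "jog_arm", "body": {"moves": [[-130,0,-152,0],[-130,0,-152,0],[-130,0,-152,0],[-130,0,-152,0],[-130,0,-152,0],[-254,0,-302,0],[-254,0,-302,0],[-254,0,-302,0],[-254,0,-302,0],[-254,0,-302,0],[-254,0,-302,0],[-254,0,-302,0],[-254,0,-302,0]]}}

```text
time: 2.32
ee_pos: [517.1, 101.3, 198.3]
tcp_rot: [-90.0, -0.0, -155.9]
wrist_force: [0.1, -0.1, 0.8]
grip_width: 93.1
```

The wrist view has the silver collar at (338,116), within about 1 px of the prediction, and its knob at (361,142). Next I look at the shaft.

Run:
```python
from h import *
s=monitor.get_state(); f=viewer.grab_frame("wrist"); im=f["frame"][:,:,::-1]; cv2.imwrite("pics/w2.png",im)
c=wproj(f,s,[518,105,130]);print(c)
x,y=c.astype(int); cv2.imwrite("pics/w2z.png",cv2.resize(im[y-50:y+50,x-65:x+65],None,fx=6,fy=6,interpolation=cv2.INTER_CUBIC)); print(x-65,y-50)
```

```text
[320.22126369 202.24806756]
255 152
```

View pics/w2.png

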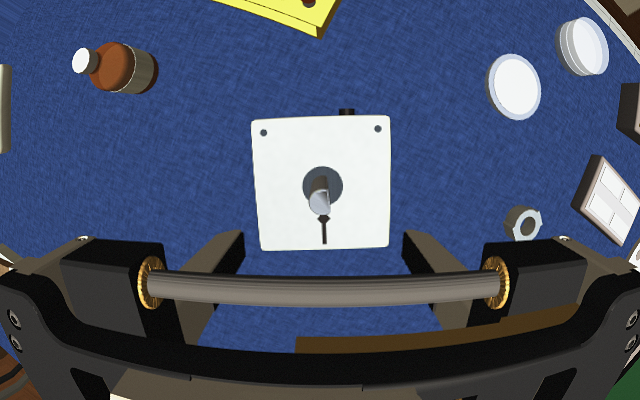

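View pics/w2z.png

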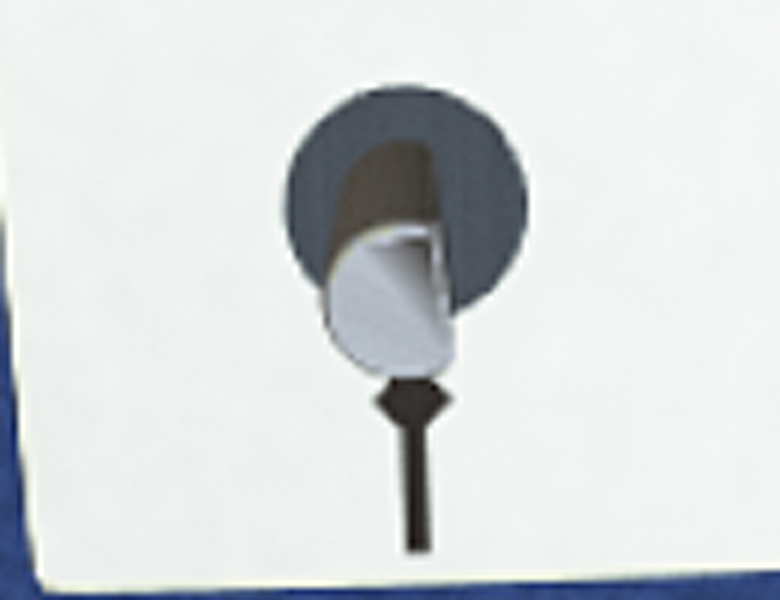

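Run:
```python
from h import *
s=monitor.get_state(); f=viewer.grab_frame("wrist")
P=lambda x,y,z=130: wplane(f,s,(255+(x+.5)/6-.5,152+(y+.5)/6-.5),z)
a,b=P(442,228,129),P(456,350,129); print(a,b,np.linalg.norm(b-a)); d=b-a; print('edge dir',np.degrees(np.arctan2(d[1],d[0])))
# silhouette arc of top
pts=np.array([P(*q)[:2] for q in [(330,270),(326,300),(334,330),(352,356),(378,374),(405,379)]])
A=np.c_[2*pts,np.ones(len(pts))]; r=np.linalg.lstsq(A,(pts**2).sum(1),rcond=None)[0]; print('circ',r[:2],np.sqrt(r[2]+r[:2]@r[:2]))
# disc at housing top
for q in [(284,205),(528,205),(406,84)]: print(P(*q,60).round(1))
t,u=P(408,378,60),P(420,552,60); print('tail',u,t,np.degrees(np.arctan2(*(t-u)[[1,0]])))
L=P(45,590,60); print('cornerL',L)
# housing corners from full image
c=[wplane(f,s,q,60) for q in [(251,121),(390,116),(389,247),(261,250)]]
print(np.round(c,1), np.mean(c,0))
for i in range(4):
    d=c[(i+1)%4]-c[i]; print(np.linalg.norm(d).round(1),np.degrees(np.arctan2(d[1],d[0])).round(1))
```

```text
[530.54563435 102.57467069 129.        ] [515.11488217  93.46348843 129.        ] 17.919870397604857
edge dir -149.4400128427153
circ [519.95175548 102.42773972] 12.206012308090038
[510.  122.9  60. ]
[527.7  83.2  60. ]
[538.7 111.9  60. ]
tail [459.331132    73.85152674  60.        ] [489.6317768   89.73833841  60.        ] 27.66829496362207
cornerL [422.39097341 136.06442907  60.        ]
[[552.6 200.1  60. ]
 [616.5  68.5  60. ]
 [484.7   4.1  60. ]
 [421.7 137.2  60. ]] [518.8872645  102.49586796  60.        ]
146.3 -64.1
146.7 -153.9
147.2 115.3
145.2 25.7
```

Emit:
{"method": "jog_arm", "body": {"moves": [[-2,0,-3,-7],[-2,0,-3,-14],[-2,0,-3,-21],[-2,0,-3,-28],[-2,0,-3,-35],[-2,0,-3,-42],[-2,0,-3,-49],[-2,0,-3,-56],[-2,0,-3,-63],[-2,0,-3,-70],[-2,0,-3,-77],[-2,0,-3,-84],[-2,0,-3,-91],[-2,0,-3,-94],[-2,0,-3,-94]]}}

```text
time: 3.67
ee_pos: [517.9, 103.9, 198.4]
tcp_rot: [-90.0, -0.0, -61.9]
wrist_force: [-0.8, 0.3, -0.0]
grip_width: 93.4
```

Emit:
{"method": "jog_arm", "body": {"moves": [[0,0,0,-7],[0,0,0,-14],[0,0,0,-21],[0,0,0,-28],[0,0,0,-35],[0,0,0,-42],[0,0,0,-49],[0,0,0,-56],[0,0,0,-63],[0,0,0,-70],[0,0,0,-77],[0,0,0,-84],[0,0,0,-91],[0,0,0,-92.5],[0,0,0,-92.5]]}}

```text
time: 4.92
ee_pos: [517.9, 104.8, 198.1]
tcp_rot: [-90.0, 0.0, 30.4]
wrist_force: [0.5, -0.5, -0.3]
grip_width: 93.1
```

Run:
```python
from h import *
s=monitor.get_state(); f=viewer.grab_frame("wrist"); im=f["frame"][:,:,::-1]; 
print(s['q'].round(1),s['ee_pos'],s['tcp_rot']); print(rpy(s['tcp_rot']).round(4))
c=wproj(f,s,[519.2,102.5,130]);print(c)
x,y=c.astype(int); cv2.imwrite("pics/w3z.png",cv2.resize(im[y-50:y+50,x-65:x+65],None,fx=6,fy=6,interpolation=cv2.INTER_CUBIC)); print(x-65,y-50)
```

```text
[ 22.2  30.7 -57.4 115.   32.9  52.2  67.7] [517.8737142  104.80207205 198.13590013] [-8.99889191e+01  3.83305020e-02  3.03630857e+01]
[[ 8.628e-01 -7.000e-04 -5.055e-01]
 [ 5.055e-01 -2.000e-04  8.628e-01]
 [-7.000e-04 -1.000e+00  2.000e-04]]
[319.31759194 206.23349575]
254 156
```

View pics/w3z.png

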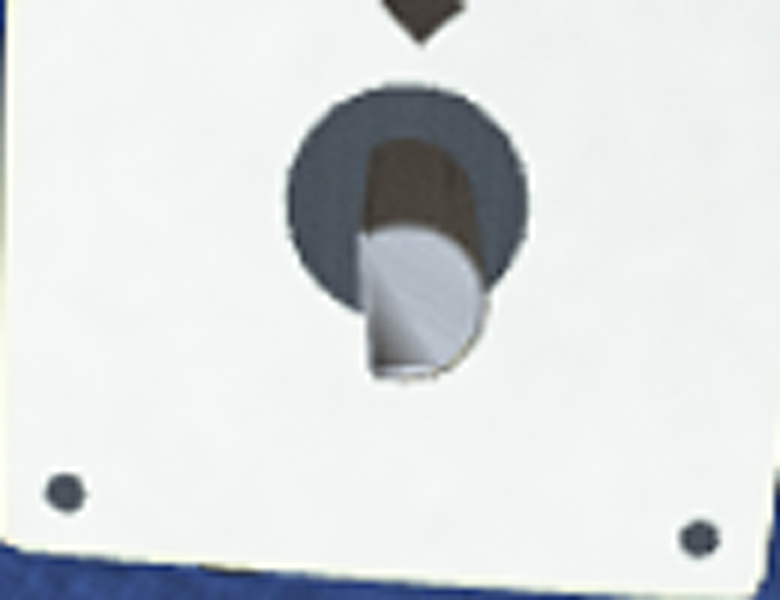

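Run:
```python
from h import *
s=monitor.get_state(); f=viewer.grab_frame("wrist")
P=lambda x,y,z=130: wplane(f,s,(254+(x+.5)/6-.5,156+(y+.5)/6-.5),z)
a,b=P(360,234,130),P(373,376,130); print(a,b,np.linalg.norm(b-a)); d=b-a; print('edge dir',np.degrees(np.arctan2(d[1],d[0])))
pts=np.array([P(*q)[:2] for q in [(405,226),(440,235),(470,258),(488,300),(478,337),(450,367),(410,380)]])
A=np.c_[2*pts,np.ones(len(pts))]; r=np.linalg.lstsq(A,(pts**2).sum(1),rcond=None)[0]; print('circ',r[:2],np.sqrt(r[2]+r[:2]@r[:2]))
pts=np.array([P(*q,60)[:2] for q in [(286,205),(528,205),(406,84),(320,118),(492,118)]])
A=np.c_[2*pts,np.ones(len(pts))]; r=np.linalg.lstsq(A,(pts**2).sum(1),rcond=None)[0]; print('disc',r[:2],np.sqrt(r[2]+r[:2]@r[:2]))
```

```text
[512.88563052  93.49083014 130.        ] [530.0206981  105.42680429 130.        ] 20.882481168739908
edge dir 34.86036247065732
circ [518.35415428 104.33482201] 11.199976398385038
disc [518.56694944 103.94562117] 21.613950996423263
```

Emit:
{"method": "jog_arm", "body": {"moves": [[0,30,1.5,-2.5],[0,60,1.5,-2.5],[0,90,1.5,-2.5],[0,109,1.5,-2.5],[0,109,1.5,-2.5],[0,109,1.5,-2.5]], "fingers": 0}}

```text
time: 5.52
ee_pos: [516.7, 107.3, 89.2]
tcp_rot: [-90.0, 0.1, 33.0]
wrist_force: [0.1, 1.4, -0.2]
grip_width: 57.6
```

Emit:
{"method": "jog_arm", "body": {"moves": [[0,0,0,0],[0,0,0,0],[0,0,0,0],[0,0,0,0],[0,0,0,0],[0,0,0,0]], "fingers": -1, "force": 12}}

```text
time: 6.02
ee_pos: [517.9, 106.2, 89.9]
tcp_rot: [-90.1, -0.0, 33.1]
wrist_force: [9.4, -12.3, 4.2]
grip_width: 17.4
```

Emit:
{"method": "jog_arm", "body": {"moves": [[0,0,-0.8,0],[0,0,-1.6,0],[0,0,-1.6,0],[0,0,-1.6,0]], "force": 20}}

```text
time: 6.35
ee_pos: [518.0, 106.1, 89.8]
tcp_rot: [-90.0, -0.0, 33.1]
wrist_force: [-1.4, 0.2, 5.6]
grip_width: 17.8
```

Run:
```python
from h import *
s=monitor.get_state(); print(s)
```

```text
{'time': 6.35, 'q': array([ 15.62862885,  38.15412035, -49.44600346, 120.77674449,
        44.96755756,  41.60693127,  59.41305373]), 'qvel': array([-0.04900278,  0.00723362,  0.05549832, -0.0717145 , -0.0520592 ,
       -0.0131293 , -0.04336162]), 'joint_efforts': array([-1.00272372e-01, -5.87233293e+01, -1.05592221e+01, -1.42092741e+01,
        1.92375197e-01, -2.80419867e-01,  4.99210996e-02]), 'ee_pos': array([518.03700289, 106.05686265,  89.82046591]), 'tcp_rot': array([-8.99945987e+01, -2.23282989e-02,  3.31092279e+01]), 'wrist_force': array([-1.40220209,  0.17880686,  5.56838309]), 'wrist_torque': array([-0.05013988,  0.20439995, -0.02858264]), 'grip_width': 17.805958099676868}
```

Emit:
{"method": "jog_arm", "body": {"moves": [[0.4,0,0,7],[0.7,0,-0.1,14],[1.1,0,-0.2,21],[1.4,0,-0.35,28],[1.7,0,-0.55,35],[2,0,-0.8,42],[2.25,0,-1,49],[2.5,0,-1.3,56],[2.7,0,-1.65,63],[2.8,0,-2,70],[2.9,0,-2.3,77],[3,0,-2.7,84],[3,0,-3,91],[3,0,-3.4,97.1],[3,0,-3.4,97.1],[3,0,-3.4,97.1],[3,0,-3.4,97.1]]}}

```text
time: 7.77
ee_pos: [522.2, 104.8, 89.8]
tcp_rot: [-90.0, -0.0, -63.8]
wrist_force: [-2.4, 0.0, 7.2]
grip_width: 17.9
```

Run:
```python
from h import *
s=monitor.get_state(); print(s['q'].round(1),s['wrist_torque']); f=viewer.grab_frame("wrist"); im=f["frame"][:,:,::-1]
cv2.imwrite("pics/w4.png",im)
```

```text
[ -1.2  31.8 -23.1 121.3  23.6  31.2 -15.5] [-0.16042292  0.39543549 -0.09771998]
```

View pics/w4.png

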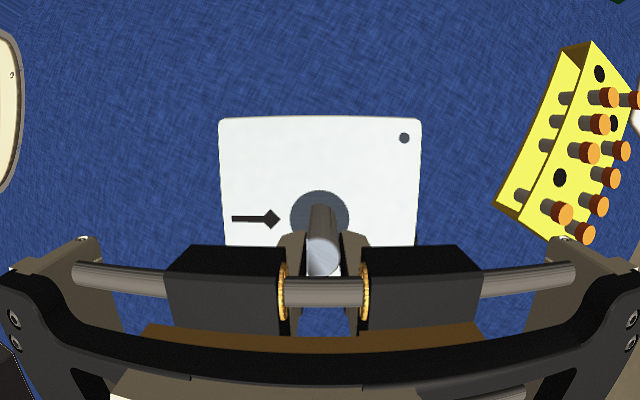

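The shaft is pinched with the flat to the left, towards the pointer at (231–280,219), and the width reads 17.9 mm. I'll check the alignment against the pointer and the housing edges.

Run:
```python
from h import *
s=monitor.get_state(); f=viewer.grab_frame("wrist"); im=f["frame"][:,:,::-1].copy()
g=im.min(2); m=((g>170)&(im.max(2).astype(int)-g<40)).astype(np.uint8)
cs,_=cv2.findContours(m,cv2.RETR_EXTERNAL,cv2.CHAIN_APPROX_NONE); 
c=max([c for c in cs if 150<c[:,0,0].mean()<450],key=cv2.contourArea)[:,0]; print(c.min(0),c.max(0))
def ang(pts,vert=False):
    P=np.array([wplane(f,s,p,60)[:2] for p in pts]); vx,vy,x0,y0=cv2.fitLine(P.astype(np.float32),cv2.DIST_HUBER,0,.01,.01).ravel()
    return np.degrees(np.arctan2(vy,vx)),(x0,y0)
far=[p for p in c if p[1]<130 and 235<p[0]<405]; L=[p for p in c if p[0]<235 and 140<p[1]<235]; Rr=[p for p in c if p[0]>405 and 150<p[1]<238]
print(ang(far),ang(L),ang(Rr),len(far),len(L),len(Rr))
d=(im.max(2)<90); ys,xs=np.nonzero(d[205:232,225:285]); P=np.c_[xs+225,ys+205]; print(len(P),ang(P))
print('tool z',rpy(s['tcp_rot'])[:,2], np.degrees(np.arctan2(*rpy(s['tcp_rot'])[[1,0],2])))
```

```text
[218 116] [421 245]
(np.float32(25.989067), (np.float32(461.95844), np.float32(158.28453))) (np.float32(-63.9961), (np.float32(444.02988), np.float32(92.1123))) (np.float32(-64.19908), (np.float32(575.7053), np.float32(152.37946))) 169 94 87
347 (np.float32(25.141113), (np.float32(477.37686), np.float32(83.75106)))
tool z [ 8.97442669e-01  4.41131100e-01 -9.25797532e-05] 26.17607217395179
```

Emit:
{"method": "jog_arm", "body": {"moves": [[0,0,0,0],[0,0,0,0],[0,0,0,0],[0,0,0,0],[0,-30,0,0],[0,-65,0,0],[0,-100,0,0],[0,-115,0,0],[0,-115,0,0]], "fingers": 0.2}}

```text
time: 8.62
ee_pos: [524.2, 105.2, 207.9]
tcp_rot: [-89.7, -0.1, -64.0]
wrist_force: [0.4, 0.6, -0.0]
grip_width: 55.6
```

Run:
```python
from h import *
s=monitor.get_state(); f=viewer.grab_frame("wrist"); im=f["frame"][:,:,::-1]; 
c=wproj(f,s,[519.5,103.4,130]);print(c, s['ee_pos'],s['tcp_rot'])
x,y=c.astype(int); cv2.imwrite("pics/w5z.png",cv2.resize(im[y-50:y+50,x-65:x+65],None,fx=6,fy=6,interpolation=cv2.INTER_CUBIC)); print(x-65,y-50)
M=rpy(s['tcp_rot']); d=np.array([488,-258,0])-s['ee_pos']; print(M.T@d)
```

```text
[317.57374464 202.84399695] [524.19726309 105.19874699 207.88876054] [-8.96759578e+01 -8.31319989e-02 -6.39806611e+01]
252 152
[ 310.20633919  207.25068714 -193.02975997]
```

View pics/w5z.png

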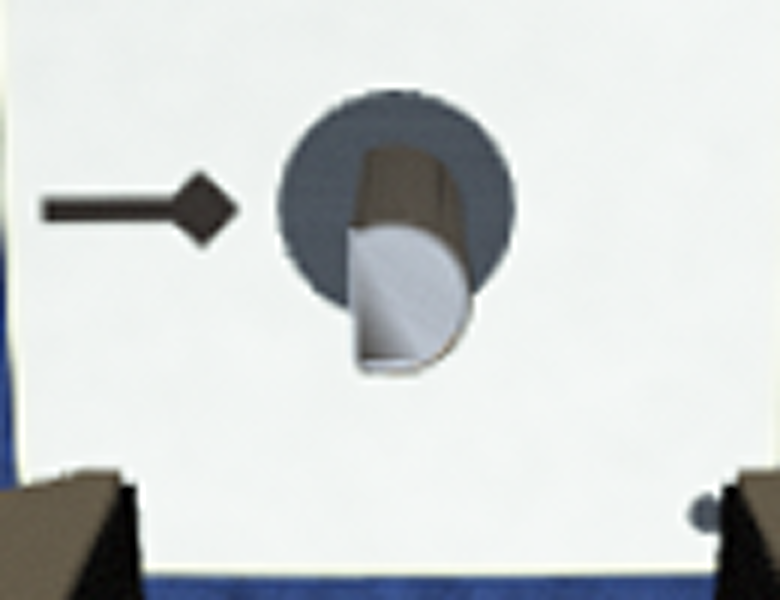

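Run:
```python
from h import *
s=monitor.get_state(); f=viewer.grab_frame("wrist")
P=lambda x,y,z=130: wplane(f,s,(252+(x+.5)/6-.5,152+(y+.5)/6-.5),z)
for A,B in [((350,230),(359,370)),((349,228),(358,355))]:
    a,b=P(*A),P(*B); d=b-a; print(np.linalg.norm(d),np.degrees(np.arctan2(d[1],d[0]))+90-180)
for z in (60,):
    a,b=P(42,211,z),P(235,208,z); d=b-a; print('ptr',np.degrees(np.arctan2(d[1],d[0])))
```

```text
21.030414052563113 -151.0860834917055
19.039417552385537 -150.71734161777613
ptr 26.48111494806859
```

Emit:
{"method": "jog_arm", "body": {"moves": [[33,0,-20,5],[66,0,-41,11],[99,0,-61,17],[132,0,-82,23],[165,0,-103,29],[198,10,-123,35],[231,20,-144,41],[264,40,-164,47],[297,60,-185,49],[310,78,-193,49],[310,78,-193,49],[310,78,-193,49]], "fingers": 1}}

```text
time: 9.72
ee_pos: [483.0, -258.9, 123.8]
tcp_rot: [-90.3, -0.0, -113.1]
wrist_force: [-0.1, 0.5, -0.0]
grip_width: 93.0
```

Run:
```python
from h import *
s=monitor.get_state(); f=viewer.grab_frame("wrist"); im=f["frame"][:,:,::-1]; cv2.imwrite("pics/w6.png",im)
c=wproj(f,s,[488,-258,30]);print(c, s['ee_pos'],s['tcp_rot'],s['q'].round(1))
x,y=c.astype(int); cv2.imwrite("pics/w6z.png",cv2.resize(im[y-50:y+50,x-65:x+65],None,fx=6,fy=6,interpolation=cv2.INTER_CUBIC)); print(x-65,y-50)
```

```text
[329.10831928 195.59209836] [ 483.01962204 -258.8920242   123.8286408 ] [-9.02913951e+01 -4.46115072e-03 -1.13090462e+02] [ 30.9  28.6 -12.1 118.2  10.2  34.5 -11.4]
264 145
```

View pics/w6z.png

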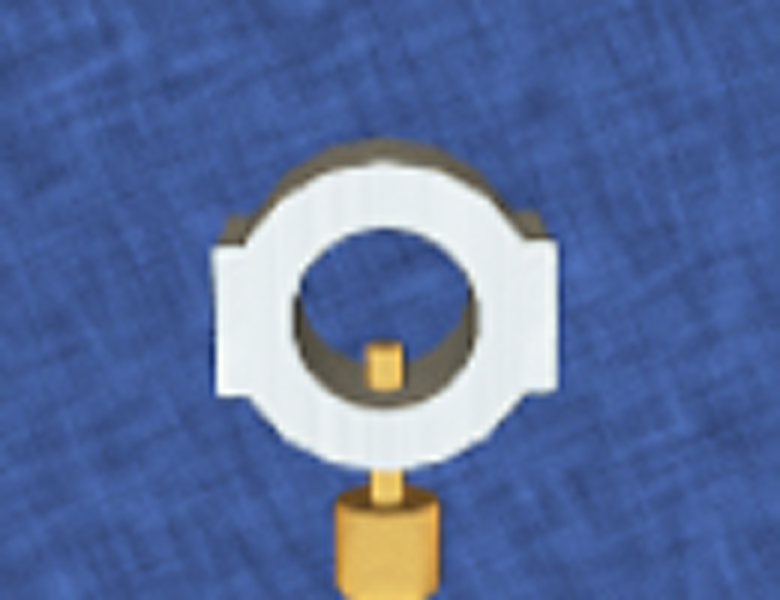

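Run:
```python
from h import *
s=monitor.get_state(); f=viewer.grab_frame("wrist"); M=rpy(s['tcp_rot'])
P=lambda x,y,z=30: wplane(f,s,(264+(x+.5)/6-.5,145+(y+.5)/6-.5),z)
def circ(Q,z):
    p=np.array([P(*q,z)[:2] for q in Q]); A=np.c_[2*p,np.ones(len(p))]; r=np.linalg.lstsq(A,(p**2).sum(1),rcond=None)[0]; return r[:2],np.sqrt(r[2]+r[:2]@r[:2])
b,r=circ([(386,227),(295,312),(480,320),(387,409),(320,252),(455,255),(320,380),(450,385)],30); print('bore',b,r)
o,r=circ([(385,162),(270,222),(505,222),(380,469),(290,437),(480,437)],30); print('outer',o,r)
for a,c in [((213,250),(217,396)),((557,243),(557,390)),((213,248),(557,241)),((217,396),(557,390)),((386,300),(387,545))]:
    d=P(*c)-P(*a); print(np.linalg.norm(d).round(1),np.degrees(np.arctan2(d[1],d[0])).round(1))
c=np.r_[(b+o)/2,0]; print('delta tool',M.T@(c-s['ee_pos']))
print('tool x dir',np.degrees(np.arctan2(M[1,0],M[0,0])))
```

```text
bore [ 487.56351594 -258.61797181] 14.5372028774337
outer [ 487.3697475  -258.81972746] 24.22534390810366
23.4 -112.6
23.6 -111.6
53.2 -21.8
53.6 -22.0
40.4 -112.6
delta tool [ -0.39031776 124.93880927   3.85106315]
tool x dir -112.9737950372757
```

Emit:
{"method": "jog_arm", "body": {"moves": [[-0.4,0,3.9,-0.8],[-0.4,30,3.9,-0.8],[-0.4,60,3.9,-0.8],[-0.4,90,3.9,-0.8],[-0.4,105,3.9,-0.8],[-0.4,111,3.9,-0.8],[-0.4,111,3.9,-0.8],[-0.4,111,3.9,-0.8]]}}

```text
time: 10.48
ee_pos: [489.6, -259.3, 16.2]
tcp_rot: [-89.9, 0.0, -112.1]
wrist_force: [0.0, 0.3, -0.4]
grip_width: 92.9
```

Run:
```python
from h import *
s=monitor.get_state(); M=rpy(s['tcp_rot'])
print(s['ee_pos'],s['tcp_rot'],M.T@(np.array([487.47,-258.7,0])-s['ee_pos']))
```

```text
[ 489.55913797 -259.33857144   16.22041286] [-8.99480708e+01  8.30248595e-03 -1.12102523e+02] [ 0.19677591 16.21840578 -2.19058387]
```

Emit:
{"method": "jog_arm", "body": {"moves": [[0.2,4.5,-2.2,0],[0.2,4.5,-2.2,0],[0.2,4.5,-2.2,0],[0.2,4.5,-2.2,0]]}}

```text
time: 10.82
ee_pos: [486.8, -259.4, 11.6]
tcp_rot: [-89.9, -0.0, -112.2]
wrist_force: [0.0, -0.4, 0.2]
grip_width: 92.9
```

Emit:
{"method": "jog_arm", "body": {"moves": [[0.2,0,0,0],[0.2,0,0,0],[0.2,0,0,0],[0.2,0,0,0],[0.2,0,0,0],[0.2,0,0,0]], "fingers": -1, "force": 25}}

```text
time: 11.32
ee_pos: [486.4, -259.4, 10.9]
tcp_rot: [-90.0, -0.0, -112.2]
wrist_force: [-0.3, 0.3, -0.3]
grip_width: 58.0
```

Emit:
{"method": "jog_arm", "body": {"moves": [[0,0,0,0],[0,0,0,0],[0,0,0,0]], "force": 35}}

```text
time: 11.57
ee_pos: [486.5, -259.4, 10.9]
tcp_rot: [-90.0, -0.0, -112.2]
wrist_force: [0.2, 0.4, -0.9]
grip_width: 37.6
```

Run:
```python
from h import *
s=monitor.get_state(); f=viewer.grab_frame("wrist"); im=f["frame"][:,:,::-1]; cv2.imwrite("pics/w7.png",im)
M=rpy(s['tcp_rot']); print(s['ee_pos'],s['tcp_rot'],s['wrist_force'],M.T@(np.array([487.47,-258.7,0])-s['ee_pos']))
c=wproj(f,s,s['ee_pos']+[0,0,0]); x,y=c.astype(int); print(x-65,y-50)
cv2.imwrite("pics/w7z.png",cv2.resize(im[y-50:y+50,x-65:x+65],None,fx=6,fy=6,interpolation=cv2.INTER_CUBIC))
```

```text
[ 486.47851862 -259.36725939   10.89637032] [-9.00026452e+01 -1.72701984e-03 -1.12187406e+02] [ 0.18299002  0.41995156 -0.88997111] [-0.9926     10.89630964  0.66658681]
259 183
```

View pics/w7z.png

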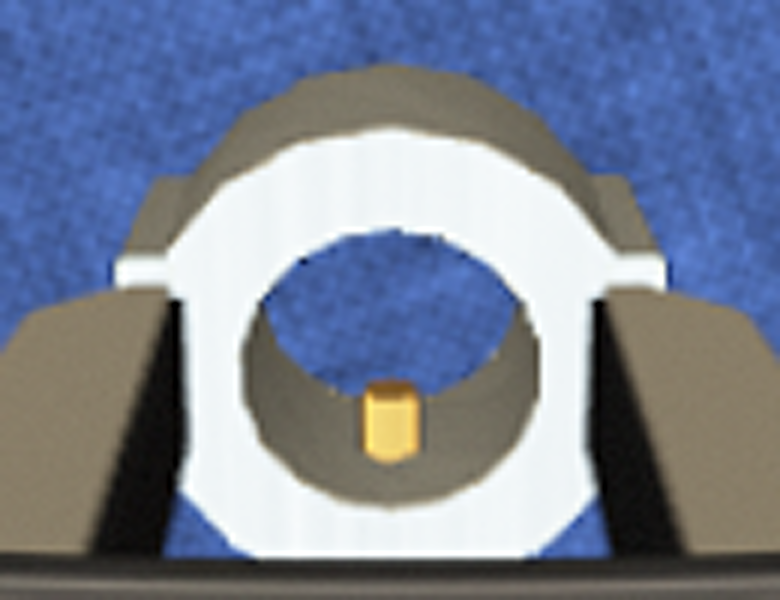

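Emit:
{"method": "jog_arm", "body": {"moves": [[0,0,0,0]]}}

```text
time: 11.7
ee_pos: [486.5, -259.4, 10.9]
tcp_rot: [-90.0, -0.0, -112.2]
wrist_force: [-0.5, -0.6, -0.4]
grip_width: 26.8
```

Run:
```python
from h import *
s=monitor.get_state(); f=viewer.grab_frame("wrist"); im=f["frame"][:,:,::-1]; cv2.imwrite("pics/w8.png",im)
print(s['grip_width'],s['wrist_force'])
g=viewer.grab_frame("side"); b=g['frame'][:,:,::-1]; cv2.imwrite("pics/s8.png",cv2.resize(b[100:220,290:450],None,fx=5,fy=5,interpolation=cv2.INTER_CUBIC))
```

```text
26.797543290153204 [-0.47897268 -0.63226695 -0.44960206]
```

View pics/w8.png

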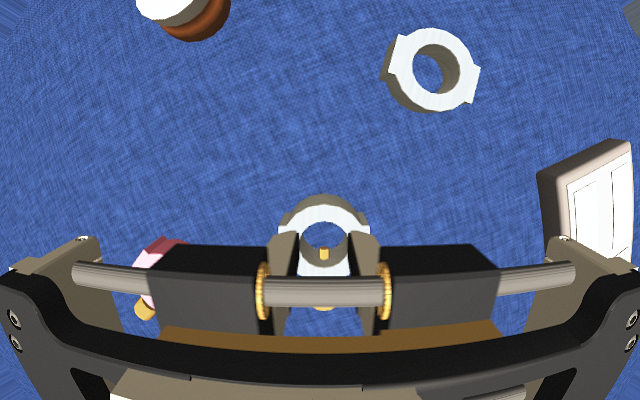

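View pics/s8.png

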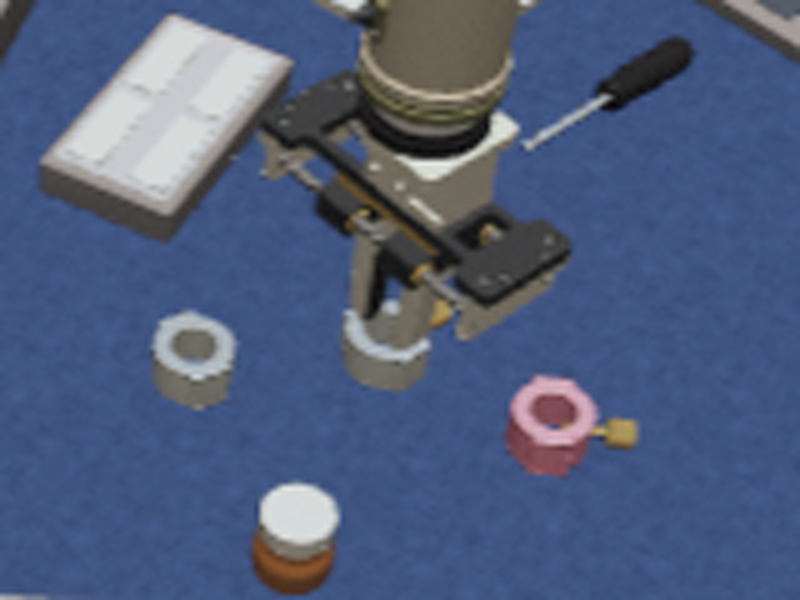

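Run:
```python
from h import *
s=monitor.get_state(); f=viewer.grab_frame("wrist"); M=rpy(s['tcp_rot'])
print(s['grip_width'])
w=s['grip_width']/2
for n,y in (('tip',8),('z=30',-19),('body',-76)):
    for z in (-w,w): print(n,wproj(f,s,s['ee_pos']+M@[-7.5,y,z]).round(1), wproj(f,s,s['ee_pos']+M@[7.5,y,z]).round(1))
im=f["frame"][:,:,::-1]; cv2.imwrite("pics/w9z.png",cv2.resize(im[180:280,255:390],None,fx=5.9,fy=5.9,interpolation=cv2.INTER_CUBIC))
```

```text
19.05609446990005
tip [309.7 218.2] [310.1 239.5]
tip [338.8 218.2] [338.5 239.5]
z=30 [307.7 232.2] [308.2 256. ]
z=30 [341.  232.1] [340.5 256. ]
body [301. 280.] [302.1 310.6]
body [348.4 279.9] [347.3 310.5]
```

View pics/w9z.png

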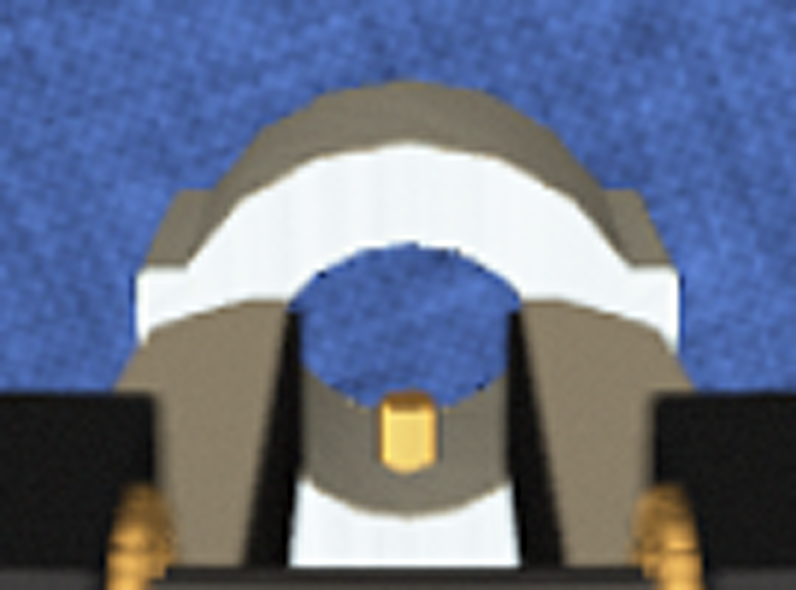

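The fingers are closing through the collar: the width is 19 mm and falling, with no force, although the collar is 53 mm across its flats. I'll open again before doing anything else.

Emit:
{"method": "jog_arm", "body": {"moves": [[0,0,0,0],[0,0,0,0],[0,0,0,0],[0,0,0,0],[0,0,0,0],[0,0,0,0],[0,0,0,0],[0,0,0,0],[0,0,0,0],[0,0,0,0]], "fingers": 1}}

```text
time: 12.68
ee_pos: [486.5, -259.4, 10.9]
tcp_rot: [-90.0, -0.0, -112.2]
wrist_force: [-0.2, 0.2, -0.1]
grip_width: 76.7
```

Run:
```python
from h import *
s=monitor.get_state(); f=viewer.grab_frame("wrist"); M=rpy(s['tcp_rot'])
print(s['grip_width'],s['wrist_force'],s['ee_pos'])
im=f["frame"][:,:,::-1]; cv2.imwrite("pics/w10z.png",cv2.resize(im[150:280,220:420],None,fx=4,fy=4,interpolation=cv2.INTER_CUBIC))
```

```text
76.73672753900215 [-0.1666682   0.1973131  -0.05826937] [ 486.45099541 -259.37763614   10.90244103]
```

View pics/w10z.png

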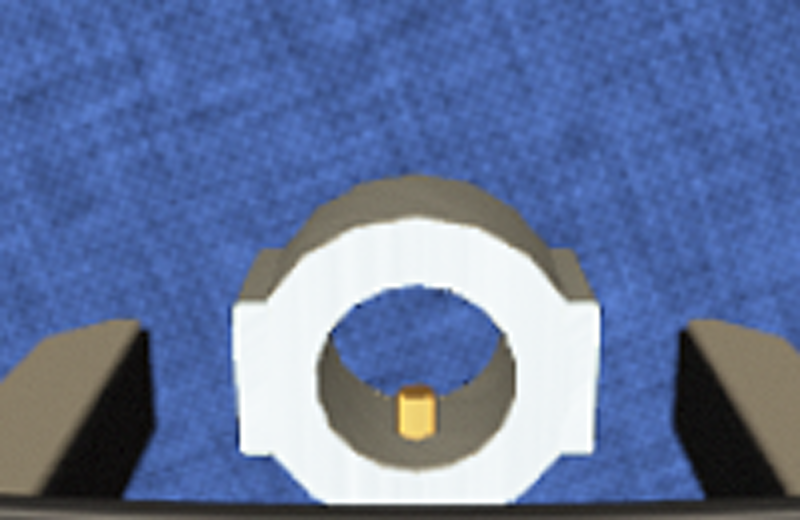

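The collar hasn't moved and there's no contact force at all. I'll try the grasp once more, slowly and in stages, to see whether contact happens.

Emit:
{"method": "jog_arm", "body": {"moves": [[0,0,0,0],[0,0,0,0],[0,0,0,0],[0,0,0,0]], "fingers": 0.2, "force": 10}}

```text
time: 13.07
ee_pos: [486.5, -259.4, 10.9]
tcp_rot: [-90.0, -0.0, -112.2]
wrist_force: [-0.6, 0.7, -0.5]
grip_width: 63.5
```

Emit:
{"method": "jog_arm", "body": {"moves": [[0,0,0,0],[0,0,0,0],[0,0,0,0]], "fingers": 0.08}}

```text
time: 13.32
ee_pos: [486.5, -259.4, 10.9]
tcp_rot: [-90.0, -0.0, -112.2]
wrist_force: [0.4, -0.7, 0.4]
grip_width: 51.0
```

Emit:
{"method": "jog_arm", "body": {"moves": [[0,0,0,0],[0,0,0,0]], "fingers": 0.0}}

```text
time: 13.48
ee_pos: [486.4, -259.4, 10.9]
tcp_rot: [-90.0, -0.0, -112.2]
wrist_force: [1.3, -0.7, 0.2]
grip_width: 46.7
```

Emit:
{"method": "jog_arm", "body": {"moves": [[0,0,0,0],[0,0,0,0],[0,0,0,0],[0,0,0,0]], "fingers": 0.4}}

```text
time: 13.82
ee_pos: [486.4, -259.4, 10.9]
tcp_rot: [-90.0, -0.0, -112.2]
wrist_force: [0.4, -0.5, 0.1]
grip_width: 64.1
```

Emit:
{"method": "jog_arm", "body": {"moves": [[0,-25,0,0],[0,-35,0,0],[0,-35,0,0],[0,-35,0,0],[0,-35,0,0],[0,-35,0,0],[0,-35,0,0]], "fingers": -0.15}}

```text
time: 14.4
ee_pos: [486.2, -259.2, 45.2]
tcp_rot: [-90.1, 0.0, -112.2]
wrist_force: [-0.3, 0.8, 0.2]
grip_width: 39.5
```

Emit:
{"method": "jog_arm", "body": {"moves": [[0,3,0,0],[0,6,0,0],[0,9,0,0],[0,11,0,0],[0,11,0,0],[0,11,0,0]]}}

```text
time: 14.9
ee_pos: [486.3, -259.3, 34.6]
tcp_rot: [-90.0, -0.0, -112.2]
wrist_force: [-0.1, -1.1, 0.1]
grip_width: 39.2
```

The fingertips are at z≈27, inside the 30 mm ring, and still there's no force, so the fingers pass through the collar body. I'll check with a picture, then test whether the thumb-screw knob can be touched.

Emit:
{"method": "jog_arm", "body": {"moves": [[0,-12,0,0],[25,-12,0,0],[42,-12,0,0],[42,-12,0,0],[42,-12,0,0],[42,5,0,0],[42,23,0,0],[42,23,0,0],[42,23,0,0]], "fingers": 0.0}}

```text
time: 15.65
ee_pos: [470.6, -296.9, 11.4]
tcp_rot: [-90.1, 0.0, -112.1]
wrist_force: [0.1, -0.4, 0.8]
grip_width: 46.6
```

Emit:
{"method": "jog_arm", "body": {"moves": [[0,0,0,0],[0,0,0,0],[0,0,0,0],[0,0,0,0],[0,0,0,0]], "fingers": -0.75}}

```text
time: 16.07
ee_pos: [470.8, -298.4, 12.4]
tcp_rot: [-90.0, -0.0, -112.2]
wrist_force: [-0.0, -0.5, -0.8]
grip_width: 17.8
```

Run:
```python
from h import *
s=monitor.get_state(); f=viewer.grab_frame("wrist"); M=rpy(s['tcp_rot'])
print(s['grip_width'],s['wrist_force'],s['ee_pos'])
im=f["frame"][:,:,::-1]; cv2.imwrite("pics/w11z.png",cv2.resize(im[120:280,220:420],None,fx=3.7,fy=3.7,interpolation=cv2.INTER_CUBIC))
```

```text
17.773257188101976 [-0.03137113 -0.45045866 -0.7532402 ] [ 470.83769908 -298.41825709   12.41621307]
```

View pics/w11z.png

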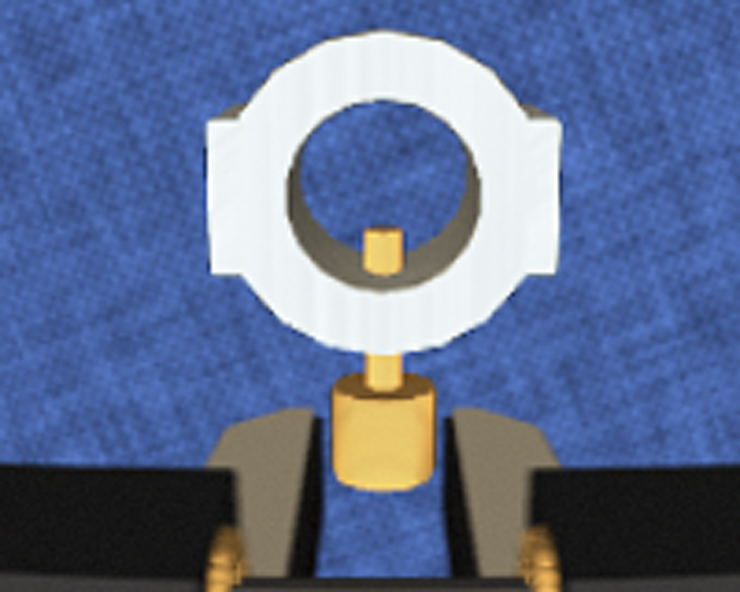

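Emit:
{"method": "jog_arm", "body": {"moves": [[0,0,0,0],[0,0,0,0]]}}

```text
time: 16.28
ee_pos: [470.6, -298.3, 12.0]
tcp_rot: [-90.0, -0.0, -112.2]
wrist_force: [0.4, -0.9, 0.3]
grip_width: 12.0
```

Run:
```python
from h import *
s=monitor.get_state(); f=viewer.grab_frame("wrist"); M=rpy(s['tcp_rot'])
print(s['grip_width'],s['wrist_force'],s['ee_pos'])
im=f["frame"][:,:,::-1]; cv2.imwrite("pics/w12z.png",cv2.resize(im[120:280,220:420],None,fx=3.7,fy=3.7,interpolation=cv2.INTER_CUBIC))
```

```text
11.95176540560543 [ 0.40081717 -0.88692064  0.29238054] [ 470.62612139 -298.30843746   12.00543757]
```

View pics/w12z.png

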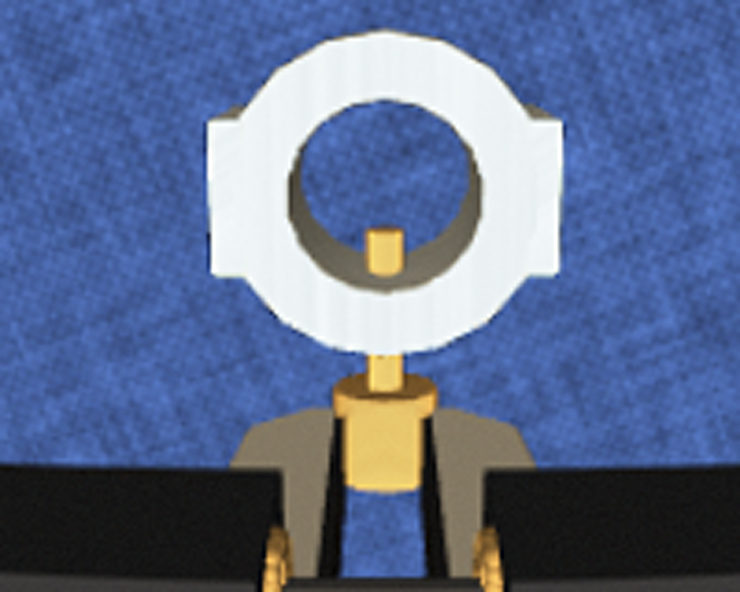

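The knob can't be touched either; the fingers overlap it at 12 mm. Before drawing conclusions I'll check whether another silver collar with a screw is anywhere in view.

Run:
```python
import cv2, numpy as np
a=cv2.imread("pics/scene0.png"); b=cv2.imread("pics/side0.png")
cv2.imwrite("pics/za.png",cv2.resize(a[120:400,0:320],(800,600)*1 if 0 else (686,600),interpolation=cv2.INTER_CUBIC))
cv2.imwrite("pics/zb.png",cv2.resize(a[0:280,300:640],(728,600),interpolation=cv2.INTER_CUBIC))
cv2.imwrite("pics/zc.png",cv2.resize(b[60:300,220:460],(600,600),interpolation=cv2.INTER_CUBIC))
```

```text
(no output)
```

View pics/za.png

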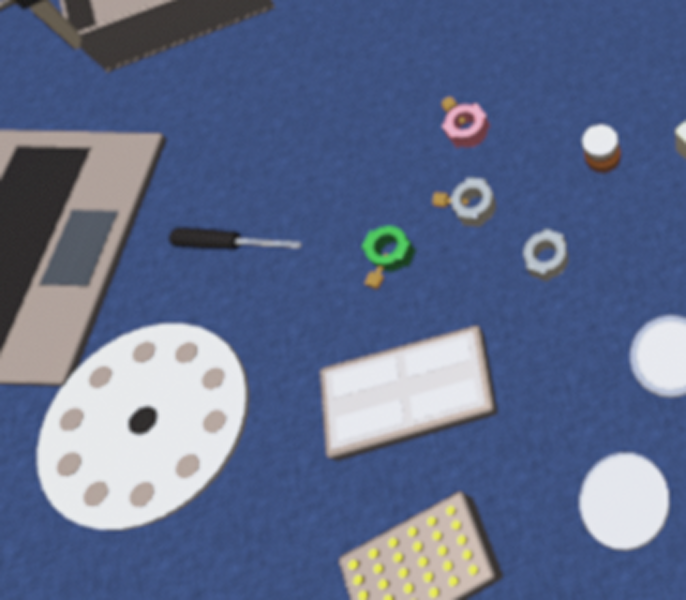

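View pics/zb.png

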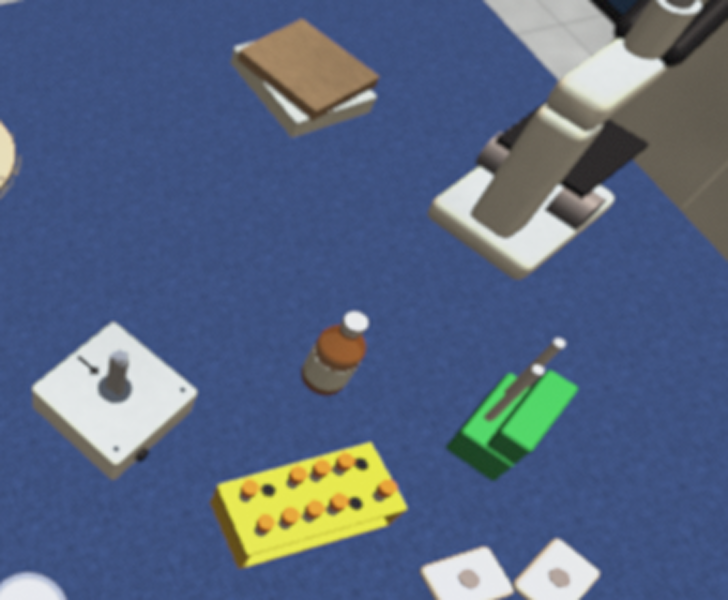

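View pics/zc.png

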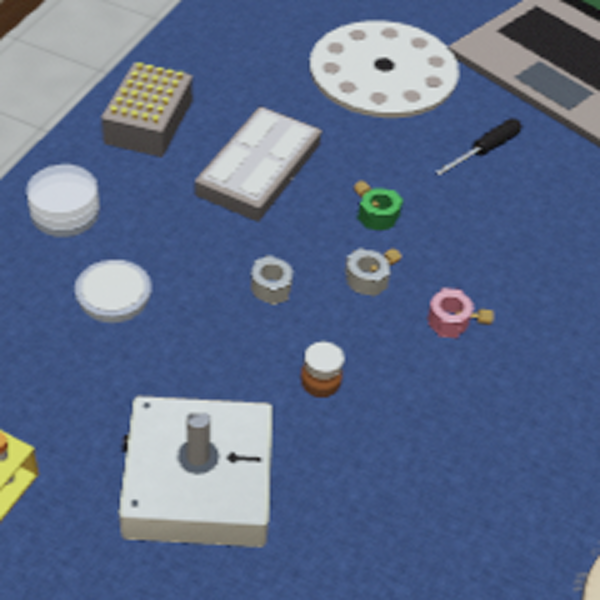

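There's only one silver collar with a screw, so the target is right. I'll make one more properly centred grasp, lower down and with a firmer grip, then try to lift.

Emit:
{"method": "jog_arm", "body": {"moves": [[0,0,0,0],[0,0,0,0],[0,-40,0,0],[-20,-40,0,0],[-43,-40,0.5,0],[-43,-40,0.5,0],[-43,-40,0.5,0],[-43,-40,0.5,0],[-43,-20,0.5,0],[-43,2,0.5,0],[-43,2,0.5,0],[-43,2,0.5,0]], "fingers": 1}}

```text
time: 17.33
ee_pos: [486.0, -259.1, 9.1]
tcp_rot: [-90.2, -0.0, -112.2]
wrist_force: [-0.4, 0.2, -0.4]
grip_width: 87.0
```

Emit:
{"method": "jog_arm", "body": {"moves": [[0,0,0,0],[0,0,0,0],[0,0,0,0],[0,0,0,0],[0,0,0,0],[0,0,0,0],[0,0,0,0]], "fingers": -1, "force": 50}}

```text
time: 17.92
ee_pos: [487.4, -258.7, 10.1]
tcp_rot: [-90.0, -0.0, -112.2]
wrist_force: [-0.6, 0.2, 3.0]
grip_width: 49.6
```

Run:
```python
from h import *
s=monitor.get_state(); M=rpy(s['tcp_rot'])
print(s['grip_width'],s['wrist_force'],s['ee_pos'],M.T@(np.array([487.4,-258.7,0])-s['ee_pos']))
```

```text
49.564201183608645 [-0.64555545  0.20859128  2.96280866] [ 487.38809858 -258.67722209   10.13043735] [ 0.01610991 10.13044301  0.01691999]
```

Emit:
{"method": "jog_arm", "body": {"moves": [[0,0,0,0],[0,0,0,0],[0,0,0,0]]}}

```text
time: 18.17
ee_pos: [487.5, -258.7, 10.2]
tcp_rot: [-90.0, -0.0, -112.2]
wrist_force: [-0.4, 0.5, 5.6]
grip_width: 29.6
```

Emit:
{"method": "jog_arm", "body": {"moves": [[0,0,0,0],[0,0,0,0]]}}

```text
time: 18.33
ee_pos: [487.7, -258.8, 10.1]
tcp_rot: [-90.0, 0.0, -112.2]
wrist_force: [-0.6, -1.3, 1.9]
grip_width: 16.4
```

Run:
```python
from h import *
s=monitor.get_state(); f=viewer.grab_frame("wrist"); M=rpy(s['tcp_rot'])
print(s['grip_width'],s['wrist_force'],s['ee_pos'])
im=f["frame"][:,:,::-1]; cv2.imwrite("pics/w13z.png",cv2.resize(im[150:280,220:420],None,fx=4,fy=4,interpolation=cv2.INTER_CUBIC))
```

```text
16.409112261430465 [-0.61689045 -1.25859777  1.93189432] [ 487.68719355 -258.75181411   10.10202068]
```

View pics/w13z.png

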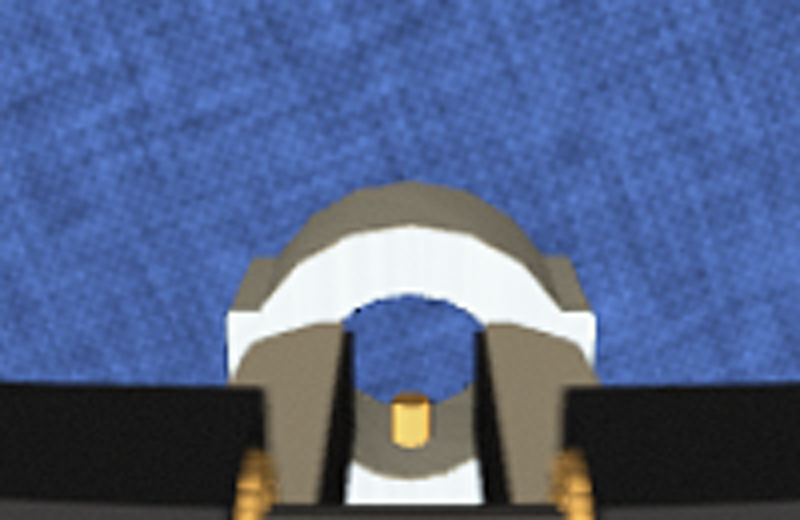

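Emit:
{"method": "jog_arm", "body": {"moves": [[0,-10,0,0],[0,-30,0,0],[0,-50,0,0],[0,-50,0,0],[0,-50,0,0]]}}

```text
time: 18.8
ee_pos: [487.7, -259.0, 61.1]
tcp_rot: [-89.9, -0.0, -112.2]
wrist_force: [-0.6, -0.1, 0.3]
grip_width: 0.7
```

Run:
```python
from h import *
s=monitor.get_state(); f=viewer.grab_frame("wrist")
print(s['grip_width'],s['wrist_force'],s['ee_pos'])
c=wproj(f,s,[487.4,-258.7,30]); print(c)
im=f["frame"][:,:,::-1]; cv2.imwrite("pics/w14.png",im)
g=viewer.grab_frame("side"); b=g['frame'][:,:,::-1]; cv2.imwrite("pics/s14.png",cv2.resize(b[100:220,290:450],None,fx=5,fy=5,interpolation=cv2.INTER_CUBIC))
```

```text
0.7057862282093574 [-0.60627951 -0.14362401  0.33182887] [ 487.70617157 -258.9919293    61.06807022]
[323.56256309 218.42886783]
```

View pics/w14.png

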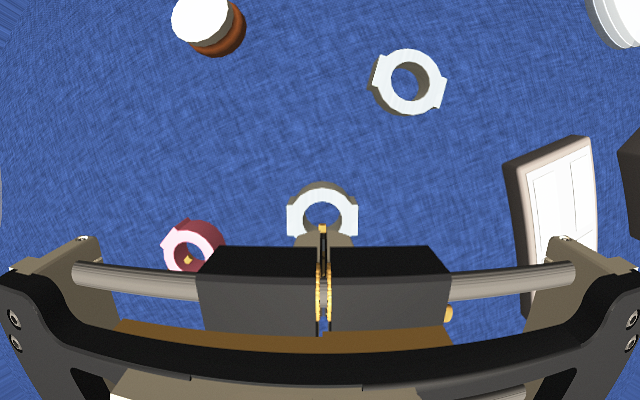

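View pics/s14.png

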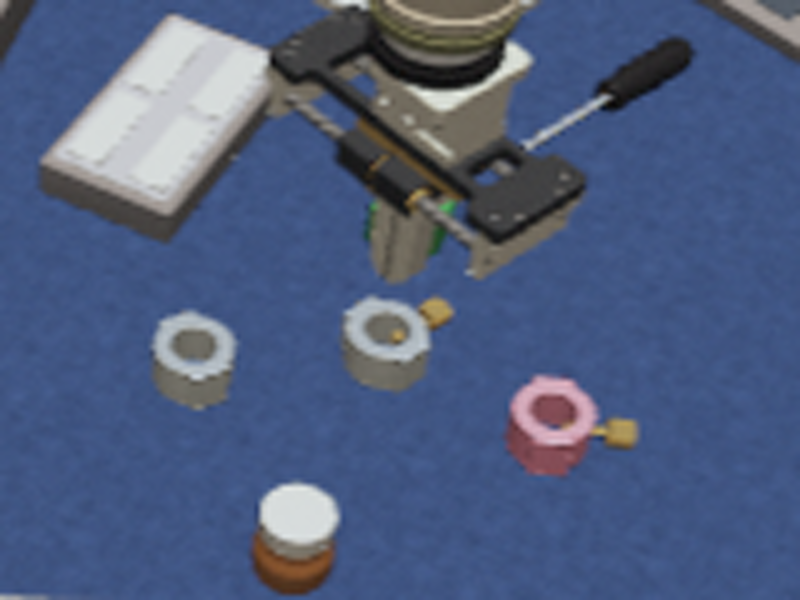

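The collar stayed on the table. The last close showed a small upward force of 3–6 N, with the tips about 2 mm off the table, so I'll try the lowest possible grasp to see whether there's anything solid there.

Emit:
{"method": "jog_arm", "body": {"moves": [[0,0,0,0],[0,0,0,0],[0,0,0,0],[0,0,0,0],[0,0,0,0],[0,0,0,0],[0,0,0,0],[0,0,0,0],[0,20,0,0],[0,40,0,0],[0,50,0,0],[0,52,0,0],[0,52,0,0],[0,52,0,0]], "fingers": 1, "force": 15}}

```text
time: 20.07
ee_pos: [487.5, -258.7, 8.3]
tcp_rot: [-90.0, -0.0, -112.2]
wrist_force: [0.4, 0.4, 0.3]
grip_width: 89.0
```

Emit:
{"method": "jog_arm", "body": {"moves": [[0,0,0,0],[0,0,0,0],[0,0,0,0],[0,0,0,0],[0,0,0,0]], "fingers": 0.1}}

```text
time: 20.48
ee_pos: [487.4, -258.8, 8.2]
tcp_rot: [-90.0, -0.0, -112.2]
wrist_force: [0.4, 0.3, 0.3]
grip_width: 64.1
```

Emit:
{"method": "jog_arm", "body": {"moves": [[0,0,0,0],[0,0,0,0],[0,0,0,0]], "fingers": -0.1}}

```text
time: 20.73
ee_pos: [487.4, -258.6, 8.0]
tcp_rot: [-90.0, -0.0, -112.2]
wrist_force: [0.1, 0.2, 2.2]
grip_width: 52.2
```

Emit:
{"method": "jog_arm", "body": {"moves": [[0,-1,0,0],[0,-1,0,0],[0,-1,0,0],[0,-1,0,0]]}}

```text
time: 21.07
ee_pos: [487.2, -258.6, 8.8]
tcp_rot: [-90.0, -0.0, -112.2]
wrist_force: [-0.2, -0.3, -0.8]
grip_width: 52.4
```

Emit:
{"method": "jog_arm", "body": {"moves": [[0,0,0,0],[0,0,0,0],[0,0,0,0],[0,0,0,0]], "fingers": -0.5}}

```text
time: 21.4
ee_pos: [487.3, -258.6, 8.9]
tcp_rot: [-90.0, -0.0, -112.2]
wrist_force: [0.2, 0.3, -0.5]
grip_width: 51.9
```

The width now holds at 52 mm against a closing command, so the collar is gripped. I'll firm up the grip and lift.

Emit:
{"method": "jog_arm", "body": {"moves": [[0,0,0,0],[0,0,0,0],[0,0,0,0]], "fingers": -1, "force": 35}}

```text
time: 21.65
ee_pos: [487.3, -258.6, 8.9]
tcp_rot: [-90.0, -0.0, -112.2]
wrist_force: [0.0, -0.3, -1.8]
grip_width: 51.4
```

Emit:
{"method": "jog_arm", "body": {"moves": [[0,-4,0,0],[0,-8,0,0],[0,-12,0,0],[0,-20,0,0],[0,-20,0,0]]}}

```text
time: 22.07
ee_pos: [487.9, -259.0, 30.5]
tcp_rot: [-89.9, -0.0, -112.2]
wrist_force: [0.2, 0.1, -2.1]
grip_width: 51.4
```

Run:
```python
from h import *
s=monitor.get_state(); f=viewer.grab_frame("wrist")
print(s['grip_width'],s['wrist_force'],s['ee_pos'],s['tcp_rot'])
im=f["frame"][:,:,::-1]; cv2.imwrite("pics/w15z.png",cv2.resize(im[150:280,220:420],None,fx=4,fy=4,interpolation=cv2.INTER_CUBIC))
g=viewer.grab_frame("side"); b=g['frame'][:,:,::-1]; cv2.imwrite("pics/s15.png",cv2.resize(b[100:220,290:450],None,fx=5,fy=5,interpolation=cv2.INTER_CUBIC))
```

```text
51.37171533134686 [ 0.15694447  0.11191881 -2.06318003] [ 487.93078171 -259.01710671   30.48055509] [-8.98934853e+01 -8.18810011e-03 -1.12200913e+02]
```

View pics/w15z.png

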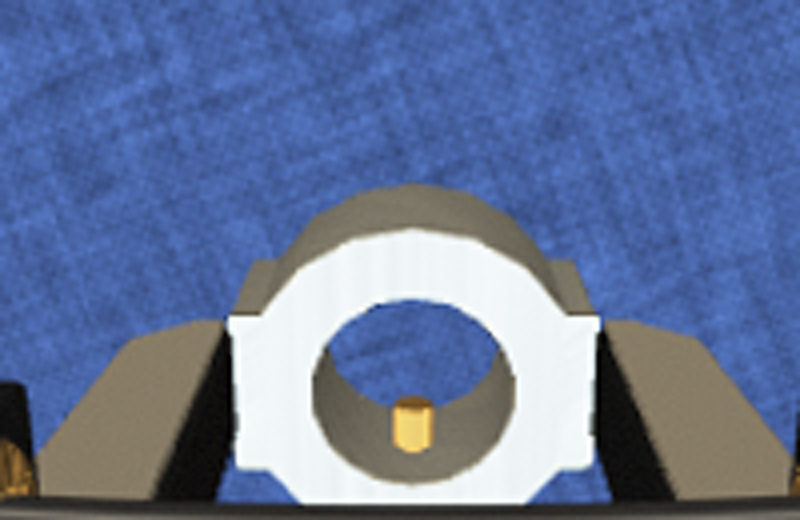

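View pics/s15.png

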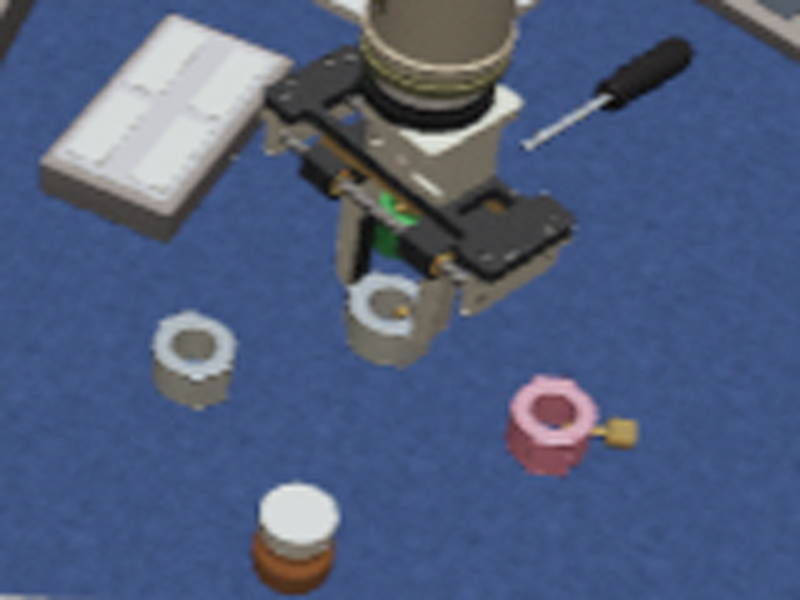

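Run:
```python
from h import *
s=monitor.get_state(); f=viewer.grab_frame("wrist"); M=rpy(s['tcp_rot'])
print(s['grip_width'],s['wrist_force'],s['ee_pos'],s['tcp_rot'],s['q'].round(1))
zt=s['ee_pos'][2]+21.1
P=lambda x,y: (M.T@(wplane(f,s,(220+(x+.5)/4-.5,150+(y+.5)/4-.5),zt)-s['ee_pos']))[[0,2]]
p=np.array([P(*q) for q in [(414,299),(313,390),(516,390),(414,484),(342,322),(487,322),(340,455),(490,455)]])
A=np.c_[2*p,np.ones(len(p))]; r=np.linalg.lstsq(A,(p**2).sum(1),rcond=None)[0]; print('bore tool x,z',r[:2],np.sqrt(r[2]+r[:2]@r[:2]))
for q in [(228,316),(600,316),(237,468),(594,468),(414,228)]: print(P(*q).round(2))
```

```text
51.28824523690855 [ 0.22399647  0.20588336 -1.58603275] [ 487.61851024 -258.85272794   29.53821122] [-8.99344606e+01 -3.43328598e-03 -1.12195663e+02] [ 28.3  37.   -9.1 121.4  14.5  22.5 -14.6]
bore tool x,z [ 1.46663375 -0.62262877] 14.725902313666335
[-10.3  -27.08]
[-10.21  25.69]
[ 13.69 -27.  ]
[13.79 25.98]
[-23.21  -0.67]
```

The collar is in hand, lifted level, with its weight showing at the wrist. I'll raise it, carry it over to above the shaft and turn its screw towards the pointer.

Emit:
{"method": "jog_arm", "body": {"moves": [[0,-25,0,0],[0,-55,0,0],[0,-85,0,0],[0,-115,0,0],[-15,-129,-5,3],[-40,-129,-13,6],[-70,-129,-22,10],[-100,-129,-31,14],[-130,-129,-41,18],[-160,-129,-50,22],[-190,-129,-59,26],[-220,-129,-68,30],[-250,-129,-77,34],[-280,-129,-86,37],[-310,-129,-95,40],[-330,-129,-102,41.8],[-342,-129,-105.5,41.8],[-347.8,-129,-107.2,41.8],[-347.8,-129,-107.2,41.8],[-347.8,-129,-107.2,41.8]]}}

```text
time: 23.88
ee_pos: [519.2, 102.5, 157.7]
tcp_rot: [-90.0, -0.1, -154.0]
wrist_force: [-0.9, -0.0, -1.6]
grip_width: 51.7
```

Emit:
{"method": "jog_arm", "body": {"moves": [[0,0,0,0],[0,0,0,0]]}}

```text
time: 24.05
ee_pos: [519.4, 102.1, 157.9]
tcp_rot: [-90.0, -0.0, -154.1]
wrist_force: [0.1, 0.5, -2.1]
grip_width: 51.3
```

Run:
```python
from h import *
s=monitor.get_state(); f=viewer.grab_frame("wrist")
print(s['grip_width'],s['wrist_force'],s['ee_pos'],s['tcp_rot'],s['q'].round(1))
im=f["frame"][:,:,::-1]; cv2.imwrite("pics/w16z.png",cv2.resize(im[150:280,220:420],None,fx=4,fy=4,interpolation=cv2.INTER_CUBIC))
g=viewer.grab_frame("side"); b=g['frame'][:,:,::-1]; cv2.imwrite("pics/s16.png",cv2.resize(b[170:290,240:400],None,fx=5,fy=5,interpolation=cv2.INTER_CUBIC))
```

```text
51.272603408311994 [ 0.11648322  0.47829862 -2.11703939] [519.37291548 102.10869333 157.8865694 ] [-8.99758378e+01 -2.78213790e-02 -1.54109140e+02] [-15.5  24.2  -2.4 119.5   1.7  36.4 -83.2]
```

View pics/w16z.png

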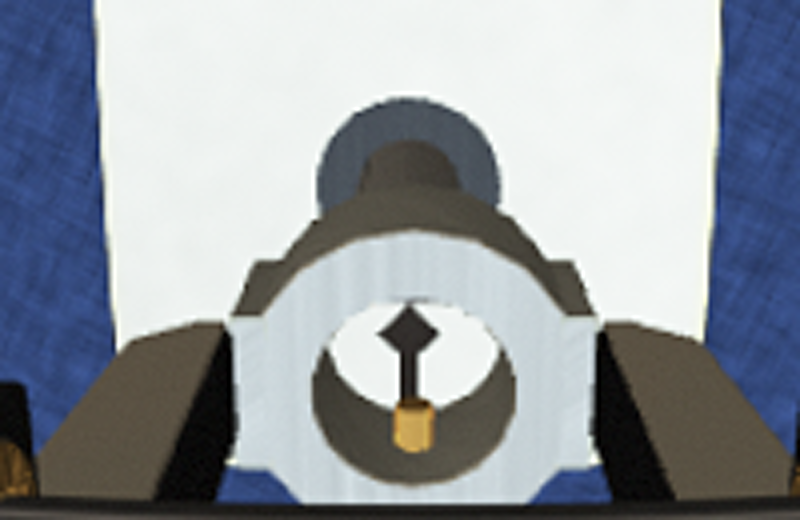

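View pics/s16.png

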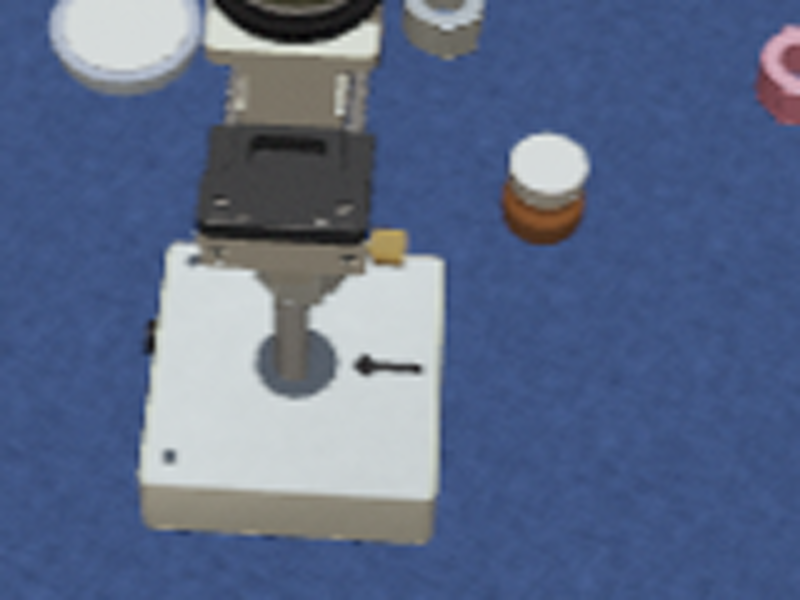

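Emit:
{"method": "jog_arm", "body": {"moves": [[-1,4,-1.1,0],[-1,8,-1.1,0],[-1,11,-1.1,0],[-1,11,-1.1,0],[-1,11,-1.1,0],[-1,11,-1.1,0]]}}

```text
time: 24.65
ee_pos: [519.8, 105.3, 146.8]
tcp_rot: [-90.0, -0.0, -154.0]
wrist_force: [0.1, -0.4, -1.6]
grip_width: 52.0
```

Run:
```python
from h import *
s=monitor.get_state(); f=viewer.grab_frame("wrist"); M=rpy(s['tcp_rot'])
print(s['grip_width'],s['wrist_force'],s['ee_pos'],s['tcp_rot'])
im=f["frame"][:,:,::-1]; cv2.imwrite("pics/w17z.png",cv2.resize(im[150:280,220:420],None,fx=4,fy=4,interpolation=cv2.INTER_CUBIC))
e=s['ee_pos']; u=np.array([.8988,.4384,0]); w=np.array([-.4384,.8988,0]); print('u,w',e@u,e@w)
# disc centre predicted
ax=np.array([519.5,103.4,60]); c=wproj(f,s,ax); print('disc centre pred px',c,'zoom',(c-[220,150])*4)
for a in (1,-1): print((wproj(f,s,ax+a*21.5*w)-[220,150])*4)
print((wproj(f,s,ax+u*21.5)-[220,150])*4)
```

```text
51.99739467475166 [ 0.10429501 -0.3736029  -1.57857874] [519.7860121  105.31662287 146.79491622] [-9.00003315e+01 -1.68582767e-02 -1.53982765e+02]
u,w 513.3544751458088 -133.21560706983146
disc centre pred px [325.58047186 200.91247945] zoom [422.32188745 203.64991781]
[327.75699739 203.78840504]
[516.77567922 203.52643818]
[422.35355445 110.2395638 ]
```

View pics/w17z.png

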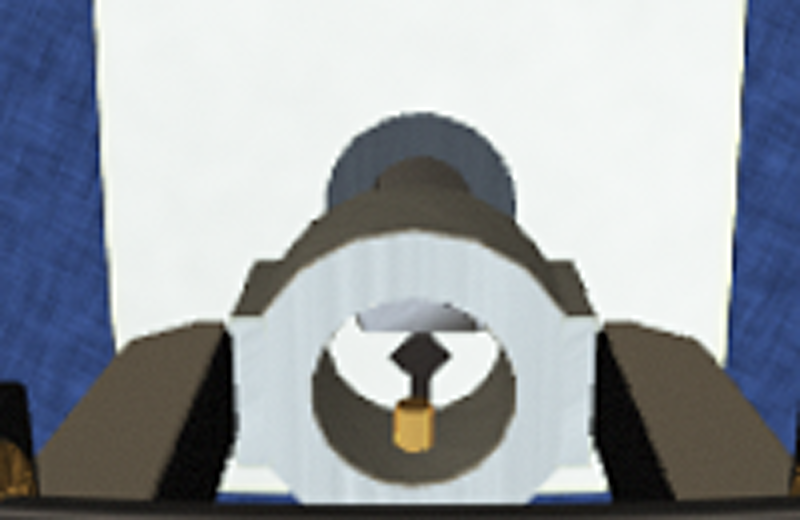

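Run:
```python
from h import *
s=monitor.get_state(); f=viewer.grab_frame("wrist"); M=rpy(s['tcp_rot'])
print(s['ee_pos'])
def T(x,y,z): return (M.T@(wplane(f,s,(220+(x+.5)/4-.5,150+(y+.5)/4-.5),z)-s['ee_pos']))[[0,2]].round(2)
ub=s['ee_pos'][2]-8.9
print('flat mid',T(420,331,129.5),'flat ends',T(360,320,129),T(484,331,129))
print('screw end top',T(414,401,ub+18),'bottom',T(414,401,ub+15)); print('bore far',T(414,299,ub+30))
print('outer far', T(414,230,ub+30))
ax=np.array([519.5,103.4,130]); print('axis tool', (M.T@(ax-s['ee_pos']))[[0,2]])
print('disc far',T(421,112,60),'disc L,R',T(327,200,60),T(516,200,60))
```

```text
[519.87568316 105.36162854 146.90931324]
flat mid [6.29 0.39] flat ends [  4.42 -10.07] [ 6.51 11.6 ]
screw end top [ 8.25 -0.66] bottom [ 9.53 -0.66]
bore far [-12.43  -0.63]
outer far [-22.46  -0.61]
axis tool [1.19811933 1.59789851]
disc far [-20.35   0.97] disc L,R [ -0.15 -20.4 ] [-0.07 22.57]
```

Emit:
{"method": "jog_arm", "body": {"moves": [[0,0,1.5,0],[0,0,1.5,0],[0,0,1.5,0],[0,3,1.5,0],[0,6,1.5,0],[0,9,1.5,0],[0,12,1.5,0],[0,15,1.5,0],[0,17,1.5,0],[0,17,1.5,0],[0,17,1.5,0]]}}

```text
time: 25.67
ee_pos: [520.4, 103.9, 129.7]
tcp_rot: [-90.0, -0.0, -154.0]
wrist_force: [0.7, 0.4, -1.5]
grip_width: 51.6
```

Run:
```python
from h import *
s=monitor.get_state(); f=viewer.grab_frame("wrist"); M=rpy(s['tcp_rot'])
print(s['grip_width'],(M.T@s['wrist_force']).round(2),s['ee_pos'],s['tcp_rot'])
im=f["frame"][:,:,::-1]; cv2.imwrite("pics/w18z.png",cv2.resize(im[150:280,220:420],None,fx=4,fy=4,interpolation=cv2.INTER_CUBIC))
ax=np.array([519.5,103.4,130]); print('axis tool', (M.T@(ax-s['ee_pos']))[[0,2]])
```

```text
51.64468680274398 [-0.81  1.48 -0.01] [520.40999684 103.94498049 129.72430124] [-9.00025778e+01 -2.24624967e-02 -1.53987334e+02]
axis tool [1.05693154 0.09066286]
```

View pics/w18z.png

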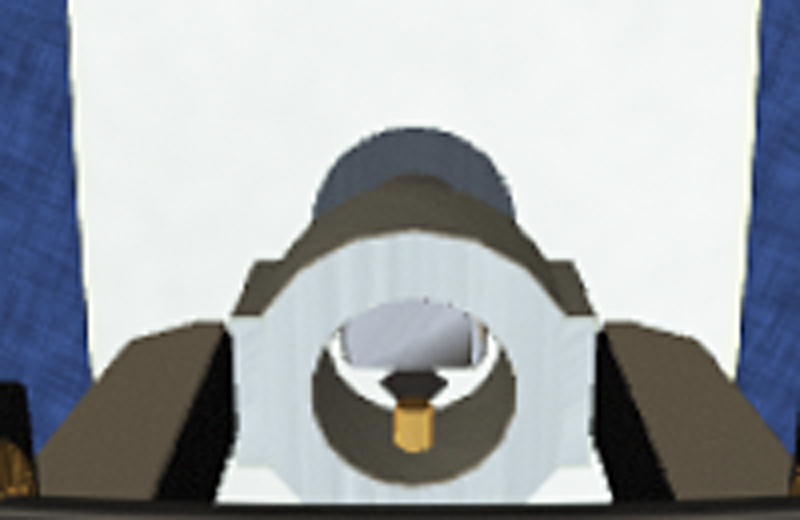

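```bash
python3 - <<'E'
from h import *
s=monitor.get_state(); f=viewer.grab_frame("wrist"); M=rpy(s['tcp_rot'])
def T(x,y,z): return (M.T@(wplane(f,s,(220+(x+.5)/4-.5,150+(y+.5)/4-.5),z)-s['ee_pos']))[[0,2]].round(2)
ub=s['ee_pos'][2]-8.9
print('flat',T(413,369,129)); print('screw end top',T(414,402,ub+18))
for gx in (6,7.5):
  pass
E
python3 - <<'E'
import cv2
im=cv2.imread("pics/w18z.png"); cv2.imwrite("pics/w18zz.png",cv2.resize(im[280:500,300:530],None,fx=2.6,fy=2.6,interpolation=cv2.INTER_CUBIC))
E
```

```text
flat [ 6.86 -0.82]
screw end top [ 8.42 -0.66]
```

View pics/w18zz.png

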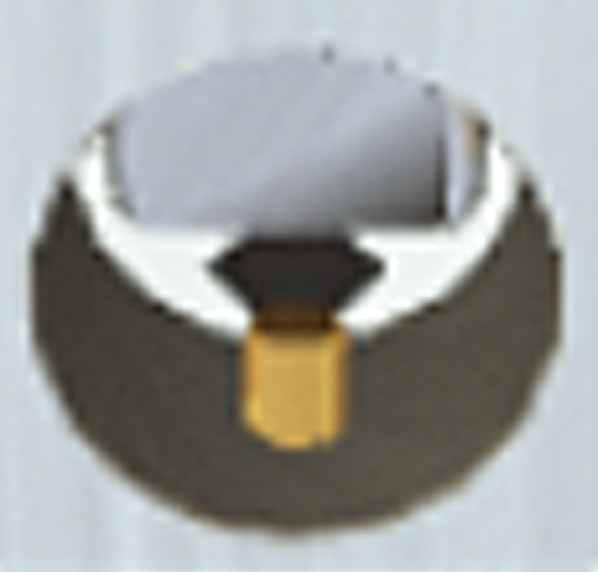

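Emit:
{"method": "jog_arm", "body": {"moves": [[0,2,0,0],[0,4,0,0],[0,6,0,0],[0,8,0,0],[0,10,0,0],[0,12,0,0],[0,12,0,0],[0,12,0,0]]}}

```text
time: 26.43
ee_pos: [520.4, 104.0, 117.7]
tcp_rot: [-90.0, -0.0, -154.0]
wrist_force: [0.2, -0.3, -1.2]
grip_width: 51.8
```

Run:
```python
from h import *
s=monitor.get_state(); f=viewer.grab_frame("wrist"); M=rpy(s['tcp_rot'])
print(s['grip_width'],(M.T@s['wrist_force']).round(2),s['ee_pos'],s['tcp_rot'])
im=f["frame"][:,:,::-1]; cv2.imwrite("pics/w19z.png",cv2.resize(im[210:280,280:370],None,fx=8,fy=8,interpolation=cv2.INTER_CUBIC))
```

```text
51.82182577672541 [-0.09  1.24  0.37] [520.3917944  103.96285475 117.73029076] [-9.00045195e+01 -2.12126312e-02 -1.53987640e+02]
```

View pics/w19z.png

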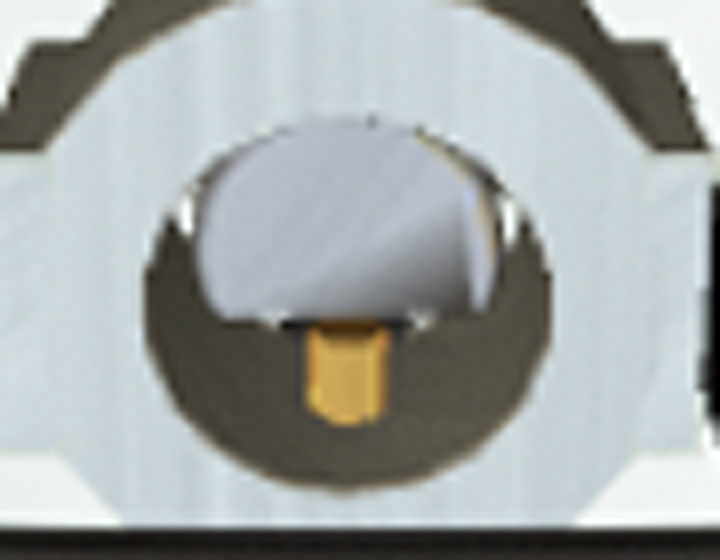

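Emit:
{"method": "jog_arm", "body": {"moves": [[0,2,0,0],[0,4,0,0],[0,7,0,0],[0,10,0,0],[0,13,0,0],[0,16,0,0],[0,19,0,0],[0,20,0,0],[0,20,0,0],[0,20,0,0]]}}

```text
time: 27.32
ee_pos: [520.5, 104.0, 97.8]
tcp_rot: [-90.0, -0.0, -154.0]
wrist_force: [0.5, -0.2, -1.6]
grip_width: 51.4
```

Emit:
{"method": "jog_arm", "body": {"moves": [[-0.3,0,0,0],[-0.6,0,0,0],[-0.6,0,0,0],[-0.6,0,0,0],[-0.6,0,0,0]]}}

```text
time: 27.73
ee_pos: [521.1, 104.3, 98.0]
tcp_rot: [-90.0, 0.0, -154.0]
wrist_force: [0.5, 0.1, -1.7]
grip_width: 52.0
```

Emit:
{"method": "jog_arm", "body": {"moves": [[-0.3,0,0,0],[-0.6,0,0,0],[-0.6,0,0,0],[-0.6,0,0,0],[-0.6,0,0,0]]}}

```text
time: 28.15
ee_pos: [521.5, 104.5, 97.9]
tcp_rot: [-90.0, -0.0, -154.0]
wrist_force: [-0.7, -0.4, -2.6]
grip_width: 51.6
```

Emit:
{"method": "jog_arm", "body": {"moves": [[-0.4,0,0,0],[-0.4,0,0,0],[-0.4,0,0,0],[-0.4,0,0,0]]}}

```text
time: 28.48
ee_pos: [521.9, 104.7, 97.9]
tcp_rot: [-90.0, -0.0, -154.0]
wrist_force: [-0.2, -0.3, -2.1]
grip_width: 51.4
```

Emit:
{"method": "jog_arm", "body": {"moves": [[-0.4,0,0,0],[-0.4,0,0,0],[-0.4,0,0,0],[-0.4,0,0,0]]}}

```text
time: 28.82
ee_pos: [522.3, 104.9, 97.9]
tcp_rot: [-90.0, -0.0, -154.0]
wrist_force: [-0.5, -0.2, -1.4]
grip_width: 51.6
```

Run:
```python
from h import *
s=monitor.get_state(); f=viewer.grab_frame("wrist"); M=rpy(s['tcp_rot'])
print(s['grip_width'],(M.T@s['wrist_force']).round(2),s['wrist_torque'],s['ee_pos'],s['tcp_rot'])
im=f["frame"][:,:,::-1]; cv2.imwrite("pics/w20z.png",cv2.resize(im[210:280,280:370],None,fx=8,fy=8,interpolation=cv2.INTER_CUBIC))
```

```text
51.597756105804464 [ 0.53  1.4  -0.08] [-0.00544981  0.01739769  0.01967723] [522.26211402 104.85821978  97.87257026] [-9.00013648e+01 -5.71296938e-03 -1.53987556e+02]
```

View pics/w20z.png

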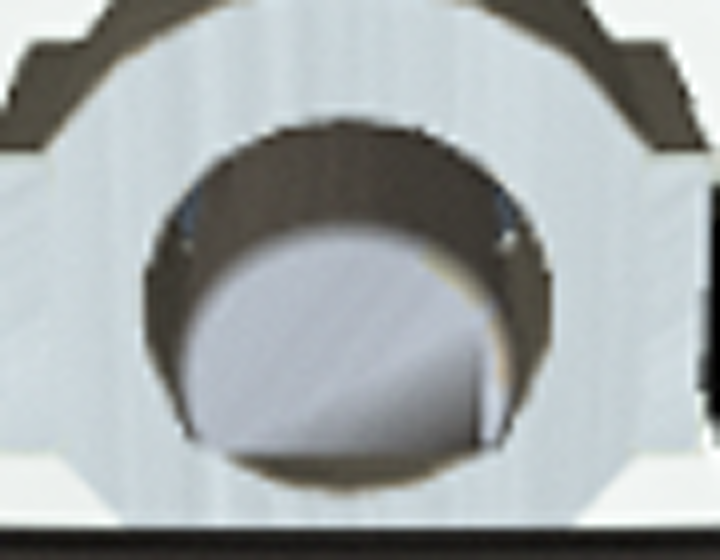

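Emit:
{"method": "jog_arm", "body": {"moves": [[-0.4,0,0,0],[-0.4,0,0,0],[-0.4,0,0,0],[-0.4,0,0,0]]}}

```text
time: 29.2
ee_pos: [522.5, 105.0, 97.8]
tcp_rot: [-90.0, -0.0, -154.0]
wrist_force: [-0.7, 0.6, -1.9]
grip_width: 51.5
```

Emit:
{"method": "jog_arm", "body": {"moves": [[-0.4,0,0,0],[-0.4,0,0,0],[-0.4,0,0,0],[-0.4,0,0,0]]}}

```text
time: 29.53
ee_pos: [522.7, 105.0, 97.8]
tcp_rot: [-90.0, -0.0, -154.0]
wrist_force: [-0.8, -1.1, -1.1]
grip_width: 50.9
```

Emit:
{"method": "jog_arm", "body": {"moves": [[-0.3,0,0,0],[-0.3,0,0,0],[-0.3,0,0,0],[-0.3,0,0,0]]}}

```text
time: 29.87
ee_pos: [522.8, 105.1, 97.7]
tcp_rot: [-90.0, -0.1, -154.0]
wrist_force: [-2.7, -1.3, -2.7]
grip_width: 51.4
```

Run:
```python
from h import *
M=None
for i in range(6):
    s=monitor.get_state(); M=rpy(s['tcp_rot']); print((M.T@s['wrist_force']).round(2),s['wrist_torque'].round(3),s['ee_pos'].round(2),s['grip_width'])
    f=viewer.grab_frame("scene" if i<5 else "side")
```

```text
[3.   2.66 0.03] [-0.345  0.666  0.015] [522.82 105.13  97.73] 51.38902417534649
[3.29 1.73 0.  ] [-0.353  0.647 -0.011] [522.86 105.12  97.75] 51.17402231951815
[3.24 2.71 0.18] [-0.356  0.736  0.024] [522.86 105.14  97.75] 51.43125481756839
[2.44 3.42 0.5 ] [-0.345  0.655  0.021] [522.86 105.14  97.76] 51.68642297804718
[3.07 3.08 0.44] [-0.407  0.653  0.029] [522.86 105.12  97.75] 51.37963271821474
[ 3.5   2.63 -0.46] [-0.38   0.757  0.028] [522.89 105.15  97.76] 51.474888325755295
```

The screw now presses with a steady force of about 3 N, purely along its own axis. One last visual check:

Run:
```python
from h import *
s=monitor.get_state(); f=viewer.grab_frame("wrist"); M=rpy(s['tcp_rot'])
print(s['time'],s['grip_width'],(M.T@s['wrist_force']).round(2),s['ee_pos'],s['tcp_rot'])
im=f["frame"][:,:,::-1]; cv2.imwrite("pics/w21z.png",cv2.resize(im[210:280,280:370],None,fx=8,fy=8,interpolation=cv2.INTER_CUBIC))
g=viewer.grab_frame("side"); b=g['frame'][:,:,::-1]; h=viewer.grab_frame("scene")['frame'][:,:,::-1]
cv2.imwrite("pics/s21.png",np.hstack([cv2.resize(b[170:290,250:350],None,fx=4,fy=4,interpolation=cv2.INTER_CUBIC),cv2.resize(h[110:230,300:400],None,fx=4,fy=4,interpolation=cv2.INTER_CUBIC)]))
T=lambda x,y,z: (M.T@(wplane(f,s,(280+(x+.5)/8-.5,210+(y+.5)/8-.5),z)-s['ee_pos']))[[0,2]]
```

```text
30.1667 51.51285420381775 [3.18 2.63 0.73] [522.88901963 105.14659338  97.76452388] [-9.00048727e+01 -4.52148227e-02 -1.53994119e+02]
```

View pics/w21z.png

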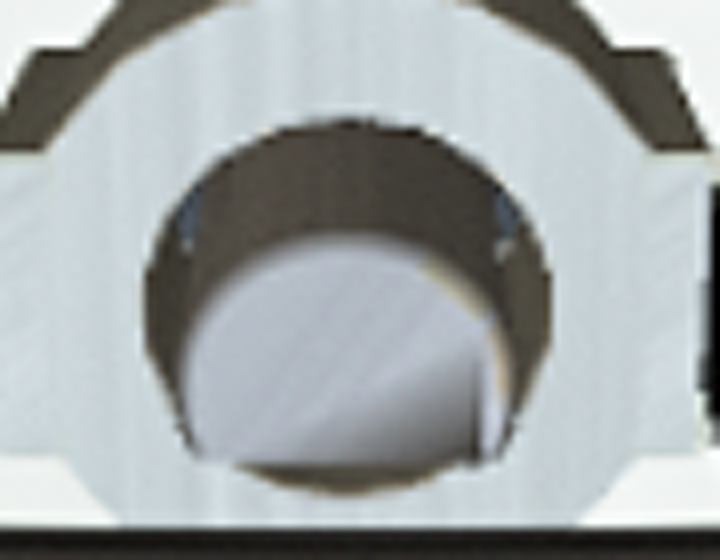

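View pics/s21.png

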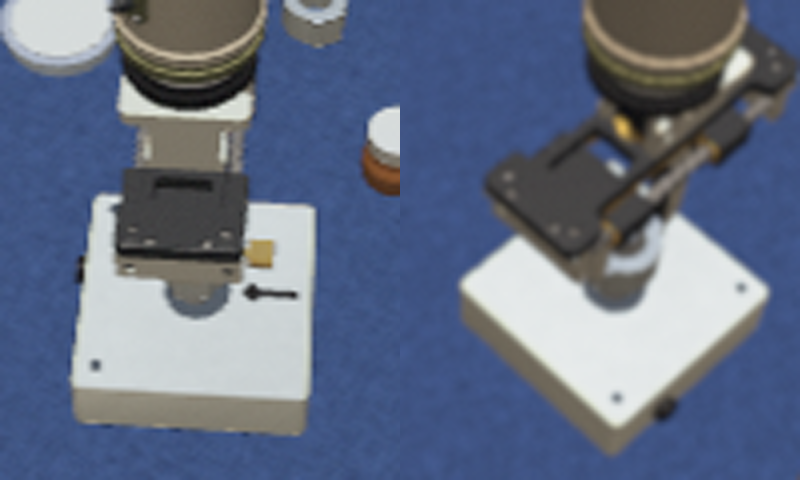

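The wrist view shows the flat's edge level at y≈462, parallel to the collar's lugs. The side view shows the knob over the pointer line and the collar well clear of the housing. I'm handing in now.

Run:
```python
from h import *
print(robot.finish_job())
```

```text
the job is handed in; nothing more can be done
None
```

The job is done and was handed in at about 30 s. The shaft's flat faces the pointer, and the collar is held over the shaft with its screw resting lightly on the flat.

- **Shaft:** I pinched it across its flat (17.9 mm) and turned it about 97° clockwise. The fingers ended at 26.2°, against 26.0° measured for the housing and 25–27.7° for the pointer. After release, one wrist picture read about 29°. I put that down to camera bias, because opposite views of the flat had differed by about ±2°.
- **Picking up the collar:** The first grasps failed. The fingers closed straight through the collar and its knob with almost no force, and it did not move. I never found out why. A later, lower grasp held, at about 51.5 mm over the 53 mm flats, and it lifted level with the right weight.
- **Final checks:**
  - **Height:** the collar's underside is about 89 mm above the table, 29 mm clear of the housing. About 11 mm of shaft shows above it.
  - **Alignment:** the tool is level within 0.1°. The screw points along the pointer within about 0.1°, and the flat still looks parallel to the gripping flats.
  - **Screw pressure:** about 3 N, steady, along the screw's axis, with no twist. I judged the contact from this force and the arm stopping, because the screw tip was hidden from the cameras.
- **Everything else:** I did not touch the spacer, the jar or anything else, though I did not re-measure their positions at the end.

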